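# Put the embedding angles away crosswise and close their chest

### The job

Put the two brass embedding angles from the draining tray away in their chest: lay them flat, one after the other, on the angle already in there, centred on one another, each with its corner pointing the opposite way to the one beneath, so that the three make a balanced crosswise pile; set them down, do not drop them. Then break the locked lid stay by pressing its red knee towards the hinge, and lower the lid gently until it is fully shut, with the pile still standing inside. Leave the other things on the bench where they are.

Things in the scene. Friction and masses are not known exactly. Their poses are not given: they have to be found in the camera images.
- angle_base: brass embedding angle, a flat L of bar 14 mm wide and 14 mm high, arms 72 mm long over the outside, 0.2 kg. Origin: on the underside below its centre of gravity, in the open inside of the L. z up; outer corner at x = y = -23 mm, one arm along +x to x = +49 (y -23 to -9), one along +y to y = +49 (x -23 to -9). It lies flat on the chest's floor in the larger compartment: the bottom of the pile
- angle_a: brass embedding angle, a flat L of bar 14 mm wide and 14 mm high, arms 72 mm long over the outside, 0.2 kg. Origin: on the underside below its centre of gravity, in the open inside of the L. z up; outer corner at x = y = -23 mm, one arm along +x to x = +49 (y -23 to -9), one along +y to y = +49 (x -23 to -9). Lies flat in the draining tray, turned any way
- angle_b: brass embedding angle, a flat L of bar 14 mm wide and 14 mm high, arms 72 mm long over the outside, 0.2 kg. Origin: on the underside below its centre of gravity, in the open inside of the L. z up; outer corner at x = y = -23 mm, one arm along +x to x = +49 (y -23 to -9), one along +y to y = +49 (x -23 to -9). Lies in the tray too, the same as angle_a; either may go first
- angle_a_corner (a point): outer corner of angle_a, at half its height. Two angles turned half a turn to each other, origins one above the other, rest on each other where their arms cross, and balance
- angle_b_corner (a point): outer corner of angle_b, at half its height
- tray: white draining tray, fixed, 180 mm (its x) by 300 mm (its y), rim 10 mm high, floor 4 mm thick. Origin: centre of its underside on the bench
- chest: plywood chest, fixed: 210 mm (x) by 250 mm (y), rim 75 mm above the bench, floor 8 mm thick, walls 9 mm. Origin: centre of its underside, z up. Lid hinged on the +x rim, to the robot's left. A divider 34 mm high at y = -55 mm parts the large compartment (y -52 to +116, x -96 to +96 mm: the pile's place) from a narrow one along the -y wall, far from the robot, where the stay is
- lid (a joint): angle of the lid in rad: 0 shut, 1.72 leaning back a little, held open by the locked stay. Once the stay is broken friction keeps the lid where it is put down to about 0.7 rad, below which it may sink slowly by itself; it takes a push of 1 to 2 N at its free edge
- lid_edge (a point): middle of the lid's free edge, at half its thickness. The lid is a plywood board, 210 mm from hinge to free edge, 250 mm wide along the hinge, 11 mm thick. The point's x points from the free edge to the hinge, y is the chest's y, z points out of the outer face (up when shut)
- lid_hinge (a point): on the hinge axis, in the middle of the lid's width, level with the lid's inner face; the axis runs along the chest's y. Its frame turns with the lid, as that of lid_edge
- stay_knee (a joint): bend of the lid stay in rad: 0 locked (just past straight, on its stop), 0.07 straight, beyond that broken; it folds to about 2.7 as the lid shuts. Two steel links of 97 x 12 mm slant from a pivot inside the chest's -y wall (x -13, y -108, z +40 mm in the chest's frame) up to the lid, 110 mm from the hinge. Locked, it keeps the lid from closing
- knee (a point): centre of the red knee knob, a stud of 8 mm radius, 22 mm long along the chest's y, standing off the stay towards the chest's middle, 115 mm above the bench while locked. The knee breaks towards the hinge and down, along (+0.75, 0, -0.66) of the chest's frame; a push of about 20 mm with a few newtons does it. The lid stays up meanwhile
- slide_box: blue slide box, 100 x 75 x 32 mm, bystander; origin centre of underside
- stain_jar: amber staining jar, 56 mm across, 85 mm high, bystander; origin centre of underside
- petri_dish: closed glass Petri dish, 92 mm across, 16 mm high, bystander; origin centre of underside
- forceps: steel forceps lying flat, 120 mm long, bystander; origin at the middle of the underside
- brush: fine specimen brush with wooden handle lying flat, 170 mm long, 8 mm thick, bystander; origin at the middle of the underside
- wash_bottle: white bottle with red cap, 68 mm across, 160 mm high, bystander; origin centre of underside
- dropper_bottle: small amber bottle with black cap, 42 mm across, 85 mm high, bystander; origin centre of underside
Not all that is in view belongs to the job. Leave any blue or green look-alike of the angle_b alone.

How it is judged (in metres and radians):
On the way, in this order (a step that is already met when the one before it is completed fails the run):
1. both angles lie crosswise on the one in the chest, each turned the opposite way to the one beneath, and are let go (horizontal distance between angle_base and chest below 0.09 m and z of angle_base in the frame of chest below 0.012 m and angle between angle_base's own z axis and vertical below 0.06 rad and linear speed of angle_base below 0.02 m/s and ((horizontal distance between angle_a and angle_base below 0.011 m and z of angle_a in the frame of angle_base between 0.011 and 0.018 m and angle between the x axis of angle_a and the x axis of angle_base, either way round below 0.26 rad and x of angle_a_corner in the frame of angle_base above 0.004 m and angle between each of angle_a, angle_b's own z axis and vertical below 0.06 rad and linear speed of each of angle_a, angle_b below 0.02 m/s and horizontal distance between angle_b and angle_a below 0.011 m and z of angle_b in the frame of angle_a between 0.011 and 0.018 m and angle between the x axis of angle_b and the x axis of angle_a, either way round below 0.26 rad and x of angle_b_corner in the frame of angle_a above 0.004 m) or (horizontal distance between angle_b and angle_base below 0.011 m and z of angle_b in the frame of angle_base between 0.011 and 0.018 m and angle between the x axis of angle_b and the x axis of angle_base, either way round below 0.26 rad and x of angle_b_corner in the frame of angle_base above 0.004 m and angle between each of angle_b, angle_a's own z axis and vertical below 0.06 rad and linear speed of each of angle_b, angle_a below 0.02 m/s and horizontal distance between angle_a and angle_b below 0.011 m and z of angle_a in the frame of angle_b between 0.011 and 0.018 m and angle between the x axis of angle_a and the x axis of angle_b, either way round below 0.26 rad and x of angle_a_corner in the frame of angle_b above 0.004 m)) and contact force between the fingers and angle_a below 0.05 N and contact force between the fingers and angle_b below 0.05 N), for 0.3 s.
2. the lid stay is broken at its knee (value of joint stay_knee above 0.25 rad), for 0.2 s.
At the end, for the whole second after the job is handed in: Lid shut within 0.03 rad, at rest. In the chest the three angles lie flat on one another, at rest, the base angle on the floor; each upper one has its origin within 11 mm, seen from above, of the one beneath and is turned half a turn to it within 0.26 rad, corner the opposite way (horizontal distance between angle_base and chest below 0.09 m and z of angle_base in the frame of chest below 0.012 m and angle between angle_base's own z axis and vertical below 0.06 rad and linear speed of angle_base below 0.02 m/s and ((horizontal distance between angle_a and angle_base below 0.011 m and z of angle_a in the frame of angle_base between 0.011 and 0.018 m and angle between the x axis of angle_a and the x axis of angle_base, either way round below 0.26 rad and x of angle_a_corner in the frame of angle_base above 0.004 m and angle between each of angle_a, angle_b's own z axis and vertical below 0.06 rad and linear speed of each of angle_a, angle_b below 0.02 m/s and horizontal distance between angle_b and angle_a below 0.011 m and z of angle_b in the frame of angle_a between 0.011 and 0.018 m and angle between the x axis of angle_b and the x axis of angle_a, either way round below 0.26 rad and x of angle_b_corner in the frame of angle_a above 0.004 m) or (horizontal distance between angle_b and angle_base below 0.011 m and z of angle_b in the frame of angle_base between 0.011 and 0.018 m and angle between the x axis of angle_b and the x axis of angle_base, either way round below 0.26 rad and x of angle_b_corner in the frame of angle_base above 0.004 m and angle between each of angle_b, angle_a's own z axis and vertical below 0.06 rad and linear speed of each of angle_b, angle_a below 0.02 m/s and horizontal distance between angle_a and angle_b below 0.011 m and z of angle_a in the frame of angle_b between 0.011 and 0.018 m and angle between the x axis of angle_a and the x axis of angle_b, either way round below 0.26 rad and x of angle_a_corner in the frame of angle_b above 0.004 m)) and value of joint lid below 0.03 rad and velocity of joint lid between -0.05 and 0.05 rad/s); the robot touches nothing.
It fails at once if an angle is dropped or thrown (moves free of the fingers faster than 0.5 m/s) ((linear speed of angle_a above 0.5 m/s and contact force between the fingers and angle_a below 0.05 N) or (linear speed of angle_b above 0.5 m/s and contact force between the fingers and angle_b below 0.05 N)).
It fails at once if the lid slams (comes down faster than 2.5 rad/s) (velocity of joint lid below -2.5 rad/s).
It fails at once if another thing on the bench is moved by more than 30 mm (distance of any of slide_box, stain_jar, petri_dish, forceps, brush, wash_bottle, dropper_bottle from where it was at the start of the episode above 0.03 m).
It also fails if it takes over 72 s, if anything falls off the work surface, if the arm or the gripper's body presses on something with over 40 N, if the wrist force passes 120 N, or if a joint passes its speed limit or range.

### The arm

A 7-joint arm with a two-finger parallel gripper is mounted at the origin on the work surface. World frame = base frame: x ahead of the robot, y to its left, z up, the work surface at z = 0. Lengths are in m, angles in degrees, forces in N, time in s.
With the tool pointing down it reaches from about 0.425 to 0.875 m from the base axis. Payload 4.7 kg.
Tool frame: the origin (TCP) lies at the very end of the fingers, on their centre line; the grasp point (between the pads) lies 19 mm behind it; z points along the fingers, y is the direction in which the jaws open and shut (so a half turn about z gives the same grasp; the last joint's range is limited). The gripper opens to 87 mm and grips with 3 to 60 N. Pads are 19 mm wide; open, the fingers measure 117 mm over their backs; the gripper's body (75 mm by 190 mm) begins 51 mm behind the grasp point.
Start: joints at [-65.77, 18.392, -4.016, 83.108, 1.295, 78.541, -3.26], TCP at [0.258, 0.596, 0.223] pointing down, gripper open.
Joint ranges: [-163.93, 163.93], [-17.29, 119.83], [-79.2, 71.16], [3.27, 140.29], [-89.18, 269.18], [5.43, 117.66], [-154.24, 154.24]. Speed limits (degrees/s): [147.25, 147.25, 180, 180, 180, 180, 180].

### API

Orientations are given as [roll, pitch, yaw] about the fixed x, y, z axes, in that order (R = Rz(yaw) Ry(pitch) Rx(roll)).
In Python, from cell import monitor, read_camera, camera_info, env, look_for gives the robot as it stands.
- The arm moves only by the tool servo_tool, never from a script. Its argument "commands" is one flat list of numbers, 6 for each row, row after row: the shift along the tool's x, y, z in mm, then the turn, a rotation vector about the tool's x, y, z in degrees. A call has 1 to 10 rows; each row shifts and turns the commanded pose from where the row before left it, along the tool's axes as they then stand; what a row does not reach is not made up. A row lasts 1/10 s, in which the tool goes at most 50 mm and 8.59 degrees, less where a joint would pass 70% of its speed; a pose out of reach is approached as far as the arm can. A call is refused whole if a number of a shift passes 50 or a number of a turn 8.59, either way. A call with a gripper value outside its range is refused whole. "jaw" is the finger opening in mm, from 0 to 87, set as the call begins (left out, the last holds). The fingers move at their own pace and stop on an object; "newtons" is the grip in N (left out, the last holds). Time passes only in rows, so rows that do not move let the fingers close. It gives the time, the measured TCP pose, the force and the opening at its end, in the units of the state.
- monitor.get_obs(): the state, without advancing time (a new reading comes with each control period).
- read_camera(name): name is "scene" or "side" or "wrist"; returns (picture, depth): 480x640x3 uint8, red, green, blue; 480x640 float32, m along the optical axis (not along the pixel's ray), 0 where there is no reading.
- camera_info(name): a dict with "camera_matrix" (3x3 intrinsics, pixels), "R" (3x3) and "t" (3): a world point X has camera coordinates R X + t; the wrist camera has in their place "T_tool_cam" (4x4, takes a point from camera to tool coordinates, whose origin is the TCP and whose axes are the flange's). Camera axes: x right, y down, z forward; pixel columns grow to the right and rows downward; lengths in m; the calibration is good to about 2 mm. A picture is of the moment at which its call begins: read the wrist's pose just before it. camera_info takes no time and is no camera call.
- env.sign_off(): hands the job in, once; it reports no verdict.
Trained networks look in the newest picture that a camera, given by its name, has taken for a name from the list of things; names that differ only in an ending like _2 or _b are one class to them, and where a whole thing is asked for, a point or a joint stands for the part that bears it (a point fixed in the world has none). Each returns a list of dicts, best first, with "conf" (0 to 1); they miss things now and then, are a little off and sometimes report something else, mostly with a low value. They report only what shows in the picture. A call takes as long as a camera call. They do not tell look-alikes from the thing itself.
- look_for(camera, label): "box" ([left, top, width, height] in pixels, round what is visible of it).
The state is a dict: "time_s": time; "qpos": joint angles; "joint_velocities": joint speeds; "effort": joint torques, N m; "tool_pos": TCP position; "tool_rot": TCP orientation; "force": force on the tool from outside, world axes, zero at the start; "wrist_torque": the same for the moment, N m; "grip_width": finger opening in m.
Only numpy, scipy, OpenCV 4.12 (cv2) and the standard library are available. Lean on these libraries where they do the work, as an engineer would, in place of code of your own. Each camera call takes 0.05 s, during which the arm holds its last target.

## Working session

There is one attempt and no reset: what is moved stays moved. The work goes in short steps, Python scripts to look and compute and a tool call to move; the robot and the scene stay as the last step left them, time stands still between calls to the robot, and variables do not carry over. Pictures are saved under pics/ and viewed, and the job is handed in when it is done.

Besides the shell and the picture viewer there is one more tool, called as name(argument=value, ...) on one line, values as JSON. servo_tool: Moves the arm, as the interface text tells. Its arguments: {"type":"object","properties":{"commands":{"type":"array","items":{"type":"number"}},"jaw":{"type":"number"},"newtons":{"type":"number"}},"required":["commands"]}

```bash
ls; mkdir -p pics; cat > h.py <<'E'
import numpy as np, cv2
from cell import monitor, read_camera, camera_info, env, look_for
from scipy.spatial.transform import Rotation as Ro
def shot(n,f):
    o=monitor.get_obs(); im,d=read_camera(n); cv2.imwrite('pics/'+f+'.png',im[:,:,::-1]); np.savez('pics/'+f+'.npz',im=im,d=d,p=o['tool_pos'],r=o['tool_rot']); return im,d,o
def cloud(n,d,o=None):
    c=camera_info(n);K=np.array(c['camera_matrix']);h,w=d.shape
    v,u=np.mgrid[:h,:w]
    P=np.stack([(u-K[0,2])/K[0,0]*d,(v-K[1,2])/K[1,1]*d,d],-1)
    if n=='wrist':
        T=np.array(c['T_tool_cam']);P=P@T[:3,:3].T+T[:3,3]
        R=Ro.from_euler('xyz',o['tool_rot'],degrees=True).as_matrix()
        return P@R.T+np.array(o['tool_pos'])
    R=np.array(c['R']);return (P-np.array(c['t']))@R
E
python3 - <<'E'
from h import *
print(monitor.get_obs())
for n in ['scene','side','wrist']:
    im,d,o=shot(n,n+'0'); c=camera_info(n); print(n,c)
E
```

```text
pics
{'time_s': 0.0, 'qpos': array([-65.76982424,  18.43838046,  -4.01606085,  83.17478191,
         1.29549134,  78.54084726,  -3.26178544]), 'joint_velocities': array([ 0.03524415, -0.05343695, -0.05124229, -0.00352526,  0.01078188,
        0.05272081,  0.1018348 ]), 'effort': array([-1.00512563e-03, -4.91293931e+01, -4.04410483e-01, -3.12529314e+01,
       -6.39267149e-02,  4.32761677e-02,  1.59727069e-04]), 'tool_pos': array([0.25820275, 0.59591269, 0.22147034]), 'tool_rot': array([-1.79891264e+02,  6.08658322e-03,  1.56578392e+02]), 'force': array([ 0.0833424 , -0.80883398,  0.08607351]), 'wrist_torque': array([ 0.04568104, -0.00452898, -0.00360012]), 'grip_width': 0.08715586074781145}
scene {'camera_matrix': array([[524.75285894,   0.        , 325.60418729],
       [  0.        , 524.75285894, 247.74499061],
       [  0.        ,   0.        ,   1.        ]]), 'R': array([[ 0.69327124,  0.72066676,  0.0037964 ],
       [ 0.41237934, -0.39237191, -0.82218463],
       [-0.59103153,  0.57156251, -0.56920824]]), 't': array([-0.33185417, -0.1245407 ,  1.61293433])}
side {'camera_mat
[... 199 characters left out ...]
  0.02340618],
       [-0.11645563, -0.49422493, -0.86149858],
       [ 0.24224431,  0.82707034, -0.50722022]]), 't': array([-0.55045536,  0.17118417,  1.39667838])}
wrist {'camera_matrix': array([[409.47434617,   0.        , 316.18896428],
       [  0.        , 409.47434617, 234.76112559],
       [  0.        ,   0.        ,   1.        ]]), 'T_tool_cam': array([[-3.30967483e-04, -9.66529809e-01, -2.56554123e-01,
         7.03059150e-02],
       [ 9.99999649e-01, -5.17458615e-04,  6.59400081e-04,
         1.17132291e-03],
       [-7.70085976e-04, -2.56553814e-01,  9.66529641e-01,
        -1.61294834e-01],
       [ 0.00000000e+00,  0.00000000e+00,  0.00000000e+00,
         1.00000000e+00]])}
```

View pics/scene0.png

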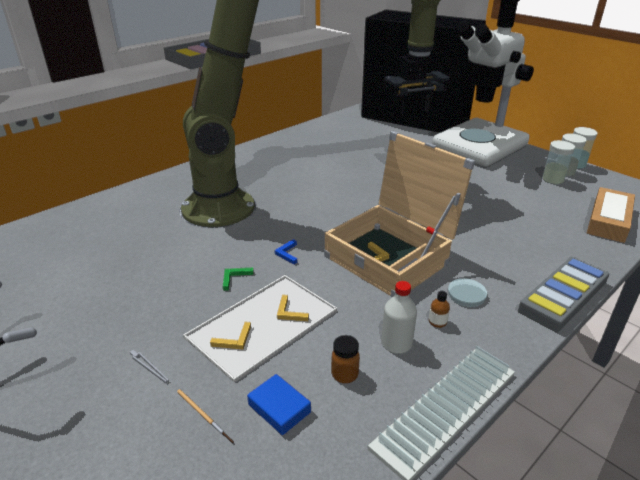

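View pics/side0.png

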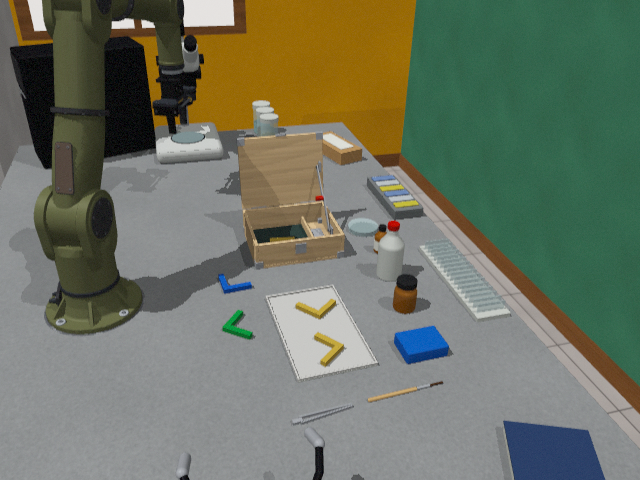

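View pics/wrist0.png

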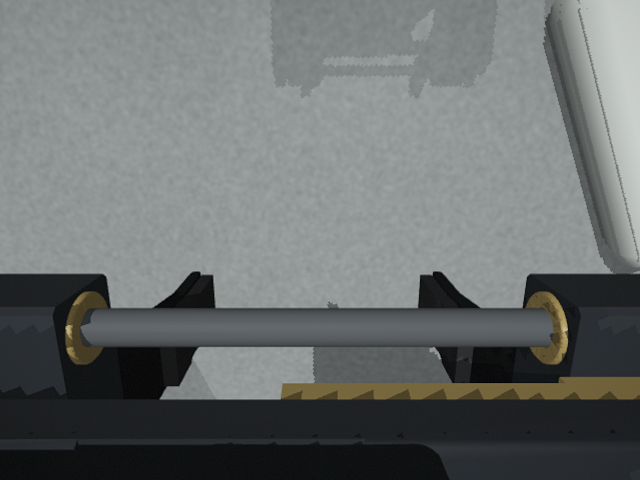

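The scene camera shows the brass angles in the tray at (232,335) and (292,308), and the base angle in the chest at (380,252). The look-alikes to avoid are the green one at (236,275) and the blue one at (287,250). Next I'll measure.

```bash
cat >> h.py <<'E'
from scipy.optimize import minimize
def Lrect(P):
    # signed dist to the L in local coords
    def box(p,x0,x1,y0,y1):
        d=np.stack([np.maximum(x0-p[:,0],p[:,0]-x1),np.maximum(y0-p[:,1],p[:,1]-y1)],1)
        return np.linalg.norm(np.maximum(d,0),axis=1)+np.minimum(d.max(1),0)
    return np.minimum(box(P,-.023,.049,-.023,-.009),box(P,-.023,-.009,-.023,.049))
g=np.arange(-.023,.0491,.002);GX,GY=np.meshgrid(g,g);GR=np.stack([GX.ravel(),GY.ravel()],1);GR=GR[Lrect(GR)<0]
from scipy.spatial import cKDTree
def fitL(pts):
    t=cKDTree(pts); best=None
    for a0 in np.arange(0,360,15):
        def f(q):
            a=np.radians(q[2]);R=np.array([[np.cos(a),-np.sin(a)],[np.sin(a),np.cos(a)]])
            l=(pts-q[:2])@R
            e1=np.minimum(np.maximum(Lrect(l),0),.01)**2
            e2=np.minimum(t.query(GR@R.T+q[:2])[0],.01)**2
            return 1e6*(e1.mean()+e2.mean())
        # start so the centroid of L (origin) = centroid
        c=pts.mean(0)
        r=minimize(f,[*c,a0],method='Nelder-Mead',options=dict(initial_simplex=[[*c,a0],[c[0]+.01,c[1],a0],[c[0],c[1]+.01,a0],[*c,a0+12]],xatol=1e-4,fatol=1e-4,maxiter=150))
        if best is None or r.fun<best.fun:best=r
    return best.x,best.fun
E
python3 - <<'E'
from h import *
for n in ['scene','side']:
    z=np.load(f'pics/{n}0.npz');im,d=z['im'],z['d'];P=cloud(n,d)
    hsv=cv2.cvtColor(im,cv2.COLOR_RGB2HSV)
    m=((hsv[...,0]>15)&(hsv[...,0]<32)&(hsv[...,1]>150)&(hsv[...,2]>60)&(d>0)).astype(np.uint8)
    k,l,s,c=cv2.connectedComponentsWithStats(m)
    for i in range(1,k):
        if s[i,4]<60: continue
        q=P[l==i]; 
        if q[:,2].max()>.2 or q[:,2].min()<-.02: continue
        print(n,s[i],q.mean(0).round(4),np.percentile(q[:,2],[2,50,90]).round(4),hsv[l==i].mean(0).round())
        zt=np.percentile(q[:,2],90); t=q[q[:,2]>zt-.005]
        if len(t)>60: print('   fit',fitL(t[:,:2]),len(t))
E
```

```text
scene [368 242  21  19 147] [0.5153 0.158  0.0196] [0.009  0.021  0.0234] [ 22. 157. 109.]
   fit (array([5.18315266e-01, 1.49799944e-01, 1.79170066e+02]), np.float64(22.12606614124247)) 102
scene [554 273  34  18 190] [0.9338 0.3743 0.0399] [0.0366 0.0398 0.042 ] [ 28. 154. 200.]
   fit (array([  0.94795471,   0.36475331, 191.84466791]), np.float64(34.928595774107556)) 182
scene [530 295  35  20 241] [0.9333 0.2551 0.0401] [0.0368 0.0401 0.0424] [ 28. 154. 200.]
   fit (array([9.20458496e-01, 2.46861664e-01, 2.53899596e+02]), np.float64(35.6897906404915)) 232
scene [278 296  30  24 247] [ 0.532  -0.1652  0.0165] [0.008  0.0175 0.0199] [ 22. 157. 174.]
   fit (array([ 0.52569571, -0.16290699, 40.48614979]), np.float64(2.2373168977140554)) 192
scene [211 323  39  25 300] [ 0.5157 -0.3099  0.0167] [0.0084 0.0177 0.0202] [ 22. 157. 174.]
   fit (array([  0.51445907,  -0.30424909, 129.07754075]), np.float64(1.8132672442315918)) 226
side [380 185  24   6  81] [0.9286 0.3748 0.0393] [0.0341 0.0396 0.0415] [ 28. 173. 188.]
   fit (array([  0.91603789,   0.36465072, 255.57505372]), np.float64(38.69349933791091)) 73
side [394 201  24   6  97] [0.9289 0.2553 0.0395] [0.0356 0.0396 0.042 ] [ 28. 174. 189.]
   fit (array([ 0.94048067,  0.26195975, 75.26632956]), np.float64(38.28361946579034)) 83
side [270 237  24   5  61] [0.5017 0.169  0.0191] [0.0047 0.02   0.0225] [ 23. 174. 119.]
side [395 289  20  25 169] [ 0.7267 -0.2165  0.0413] [0.007  0.0425 0.0612] [ 16. 215. 100.]
side [296 299  40  20 287] [ 0.519  -0.1664  0.0148] [0.007  0.0158 0.0185] [ 23. 175. 165.]
   fit (array([ 0.52172749, -0.1650879 , 40.60387869]), np.float64(2.5195182873269952)) 199
side [315 333  28  33 354] [ 0.5092 -0.3073  0.0151] [0.0072 0.0156 0.0185] [ 24. 174. 169.]
   fit (array([  0.51103262,  -0.30659253, 129.40402242]), np.float64(1.9306653691520619)) 264
```

```bash
python3 - <<'E'
from h import *
a=cv2.imread('pics/scene0.png')[130:300,310:480];b=cv2.imread('pics/side0.png')[120:270,230:350]
c=cv2.imread('pics/scene0.png')[260:380,180:350]
a=cv2.resize(a,(400,400),interpolation=2);b=cv2.resize(b,(320,400),interpolation=2)
cv2.imwrite('pics/crop0.png',np.hstack([a,b]))
E
```

```text
(no output)
```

View pics/crop0.png

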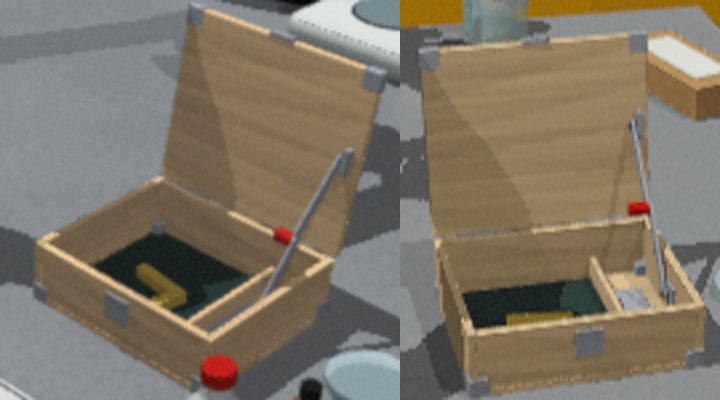

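```bash
python3 - <<'E'
from h import *
for n in ['scene','side']:
    z=np.load(f'pics/{n}0.npz');im,d=z['im'],z['d'];P=cloud(n,d)
    m=(d>0)&(P[...,2]>.068)&(P[...,2]<.080)&(P[...,0]>.35)&(P[...,0]<.75)&(P[...,1]>.02)&(P[...,1]<.36)
    q=P[m]; 
    hsv=cv2.cvtColor(im,cv2.COLOR_RGB2HSV)[m]
    w=(hsv[:,0]>8)&(hsv[:,0]<28)&(hsv[:,1]>60)
    q=q[w]; r=cv2.minAreaRect((q[:,:2]*1000).astype(np.float32)); print(n,len(q),r,cv2.boxPoints(r).round())
    np.save(f'pics/rim_{n}.npy',q)
    m=(P[...,0]>.35)&(P[...,0]<.8)&(P[...,1]>.1)&(P[...,1]<.45)&(d>0)
    hs=cv2.cvtColor(im,cv2.COLOR_RGB2HSV)
    red=m&((hs[...,0]<6)|(hs[...,0]>174))&(hs[...,1]>170)&(hs[...,2]>90)
    v,u=np.where(red); print('red',len(u),u.mean(),v.mean(),P[red].mean(0),P[red].min(0),P[red].max(0))
    # lid
    m=(d>0)&(P[...,2]>.1)&(P[...,2]<.35)&(P[...,0]>.38)&(P[...,0]<.78)&(P[...,1]>.2)&(P[...,1]<.5)
    mm=m&(hs[...,0]>8)&(hs[...,0]<28)&(hs[...,1]>60)
    L=P[mm]; c=np.median(L,0); U,S,V=np.linalg.svd(L-L.mean(0),full_matrices=False); print('lid n',V[2],L.mean(0),L.min(0),L.max(0))
E
python3 - <<'E'
from h import *
img=np.full((500,600,3),255,np.uint8)
for n,c in [('scene',(255,0,0)),('side',(0,0,255))]:
    q=np.load(f'pics/rim_{n}.npy')
    for p in q: cv2.circle(img,(int((.38-p[1])*1500),int((.75-p[0])*1200)),2,c,-1)
cv2.imwrite('pics/rim.png',img)
E
```

```text
scene 1135 ((536.150390625, 166.52145385742188), (253.47494506835938, 220.87445068359375), 0.1391402781009674) [[409. 277.]
 [410.  56.]
 [663.  56.]
 [663. 277.]]
red 35 429.74285714285713 229.6 [0.6302876 0.2093759 0.1190903] [0.62026958 0.20416327 0.11104504] [0.64049187 0.21478526 0.12376486]
lid n [ 0.00723229 -0.98840754  0.15165168] [0.5407034  0.28911499 0.19499697] [0.41042668 0.26905417 0.10004188] [0.66304702 0.31406406 0.28447691]
side 844 ((534.978271484375, 166.7200469970703), (251.4951934814453, 228.4143829345703), 0.20620952546596527) [[409. 280.]
 [410.  52.]
 [661.  53.]
 [660. 281.]]
red 28 319.0 197.64285714285714 [0.62816457 0.20889816 0.11779602] [0.61812329 0.20101038 0.11175051] [0.63867345 0.22558378 0.12335713]
lid n [-0.00634994  0.98829916 -0.15239567] [0.5292198  0.28720009 0.19274428] [0.40844903 0.20175789 0.1000245 ] [0.66022071 0.31561887 0.28345132]
```

View pics/rim.png

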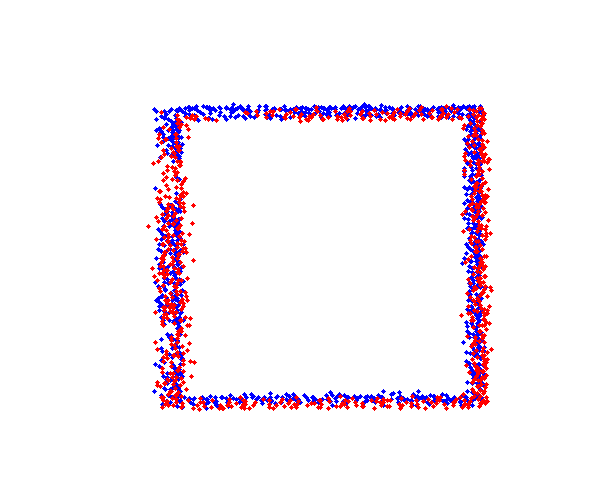

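Chest centre is about (0.536, 0.162), with its x axis along world +y. I'll rise, swing over the chest and look straight down.

```bash
cat >> h.py <<'E'
def plan(x,y,z,yaw,step=40,turn=8,slow=None):
    """rows in tool axes from measured pose to (m, deg yaw), tool down"""
    o=monitor.get_obs();p=np.array(o['tool_pos']);R=Ro.from_euler('xyz',o['tool_rot'],degrees=True)
    T=Ro.from_euler('xyz',[180,0,yaw],degrees=True);t=np.array([x,y,z])
    rv=(R.inv()*T).as_rotvec(degrees=True);D=(t-p)*1000
    n=int(max(1,np.ceil(np.linalg.norm(D)/step),np.ceil(np.abs(rv).max()/turn)))
    rows=[];cp=p*1000;cr=R
    for i in range(1,n+1):
        f=i/n; tp=p*1000+D*f
        s=cr.inv().apply(tp-cp).round(1); r=(rv/n).round(2)
        rows.append([*s,*r]); cp=cp+cr.apply(s); cr=cr*Ro.from_rotvec(r,degrees=True)
    print('n',n,'from',p.round(4),np.round(o['tool_rot'],1),'D',D.round(1))
    for r in rows: print(','.join(f'{v:g}' for v in r))
E
python3 - <<'E'
from h import *
plan(.258,.596,.42,156.6)
E
```

```text
n 5 from [0.2583 0.596  0.2217] [-179.9    0.   156.6] D [ -0.3  -0.  198.3]
0,-0.1,-39.7,-0.02,0,-0
0.1,-0.1,-39.6,-0.02,0,-0
0,-0,-39.7,-0.02,0,-0
0.1,-0.1,-39.6,-0.02,0,-0
-0,0,-39.7,-0.02,0,-0
```

servo_tool(commands=[0, 0, -40, 0, 0, 0, 0, 0, -40, 0, 0, 0, 0, 0, -40, 0, 0, 0, -10, -8, -40, 0, 0, 0, -20, -16, -30, 0, 0, 0, -33, -26, 0, 0, 0, 0, -33, -26, 0, 0, 0, 0, -33, -26, 0, 0, 0, 0, -33, -26, 0, 0, 0, 0, -33, -26, 0, 0, 0, 0])

```text
time_s: 1.15
tool_pos: [0.3767, 0.3758, 0.4124]
tool_rot: [-180.0, -0.0, 156.6]
force: [0.3, -0.1, -1.1]
grip_width: 0.0871
```

```bash
python3 - <<'E'
from h import *
plan(.50,.16,.36,180)
E
```

```text
n 7 from [0.3767 0.3758 0.4124] [-180.    -0.   156.6] D [ 123.3 -215.8  -52.4]
-28.4,-21.3,7.5,-0,-0,-3.35
-27.2,-22.9,7.5,-0,-0,-3.35
-25.7,-24.5,7.4,-0,-0,-3.35
-24.3,-25.9,7.5,-0,-0,-3.35
-22.7,-27.3,7.5,-0,-0,-3.35
-21.1,-28.6,7.5,-0,-0,-3.35
-19.4,-29.7,7.5,-0,-0,-3.35
```

servo_tool(commands=[-28.4, -21.3, 0, 0, 0, -3.35, -27.2, -22.9, 0, 0, 0, -3.35, -25.7, -24.5, 0, 0, 0, -3.35, -24.3, -25.9, 0, 0, 0, -3.35, -22.7, -27.3, 20, 0, 0, -3.35, -21.1, -28.6, 20, 0, 0, -3.35, -19.4, -29.7, 15, 0, 0, -3.35, 0, 0, 0, 0, 0, 0])

```text
time_s: 1.95
tool_pos: [0.5007, 0.1552, 0.3551]
tool_rot: [-179.8, -0.2, 179.5]
force: [0.4, 0.5, 0.6]
grip_width: 0.0869
```

```bash
python3 - <<'E'
from h import *
im,d,o=shot('wrist','w1');print(o['time_s'],o['tool_pos'],o['tool_rot'],o['qpos'])
E
```

```text
1.95 [0.50073965 0.15523288 0.35507394] [-1.79758016e+02 -1.52540088e-01  1.79531310e+02] [-37.48393228   0.94688159  17.57572747  88.37483664  -0.11220867
  90.94973215  69.62010455]
```

View pics/w1.png

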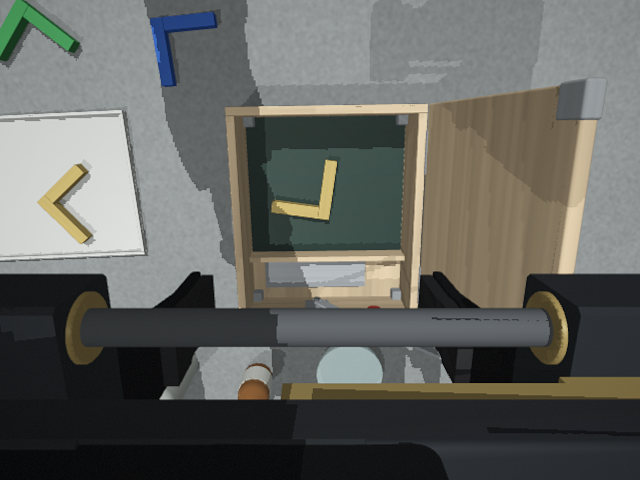

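The base angle is clear in the chest at about (310,200), a brass angle is in the tray at (65,205), and the green and blue look-alikes are at the top. I'll fit the poses from this view.

```bash
cat >> h.py <<'E'
def fitall(f,n='wrist',zlo=-.02,zhi=.1,tol=.005):
    z=np.load(f'pics/{f}.npz');im,d=z['im'],z['d'];o=dict(tool_pos=z['p'],tool_rot=z['r']);P=cloud(n,d,o)
    hsv=cv2.cvtColor(im,cv2.COLOR_RGB2HSV)
    m=((hsv[...,0]>15)&(hsv[...,0]<32)&(hsv[...,1]>110)&(hsv[...,2]>60)&(d>0)&(P[...,2]>zlo)&(P[...,2]<zhi)).astype(np.uint8)
    if n=='wrist': m[265:]=0
    m=cv2.morphologyEx(m,cv2.MORPH_OPEN,np.ones((3,3)))
    k,l,s,c=cv2.connectedComponentsWithStats(m);out=[]
    for i in range(1,k):
        if s[i,4]<150: continue
        q=P[l==i]; zt=np.percentile(q[:,2],85); t=q[np.abs(q[:,2]-zt)<tol]
        if len(t)<100: continue
        x,e=fitL(t[:,:2]); out.append((s[i],x,e,zt,len(t))); print(f,s[i],x.round(4),'err',round(e,2),'ztop',zt.round(4),len(t))
    return out
E
python3 - <<'E'
from h import *
fitall('w1')
z=np.load('pics/w1.npz');im,d=z['im'],z['d'];P=cloud('wrist',d,dict(tool_pos=z['p'],tool_rot=z['r']))
for u,v in [(228,110),(426,108),(300,108),(234,240),(420,240),(416,200),(328,257),(370,190),(270,190),(600,100)]: print((u,v),P[v,u].round(4))
E
```

```text
w1 [ 53 194  38  44 294] [ 0.5218 -0.1508 42.559 ] err 37.94 ztop 0.0165 184
(228, 110) [0.4134 0.0647 0.0728]
(426, 108) [0.4132 0.2698 0.0736]
(300, 108) [0.4121 0.1396 0.0736]
(234, 240) [0.5534 0.0627 0.0729]
(420, 240) [0.5548 0.2715 0.0736]
(416, 200) [0.5091 0.2643 0.075 ]
(328, 257) [0.5869 0.1693 0.0334]
(370, 190) [0.5078 0.2224 0.0079]
(270, 190) [0.5068 0.0976 0.0081]
(600, 100) [0.4184 0.3116 0.2816]
```

```bash
cat >> h.py <<'E'
def fitz(f,box,z0,z1,n='wrist',rmax=265):
    z=np.load(f'pics/{f}.npz');im,d=z['im'],z['d'];P=cloud(n,d,dict(tool_pos=z['p'],tool_rot=z['r']))
    m=((d>0)&(P[...,2]>z0)&(P[...,2]<z1)&(P[...,0]>box[0])&(P[...,0]<box[1])&(P[...,1]>box[2])&(P[...,1]<box[3])).astype(np.uint8)
    hsv=cv2.cvtColor(im,cv2.COLOR_RGB2HSV); m&=((hsv[...,0]>12)&(hsv[...,0]<35)&(hsv[...,1]>70)).astype(np.uint8)
    if n=='wrist': m[rmax:]=0
    k,l,s,c=cv2.connectedComponentsWithStats(m);i=1+np.argmax(s[1:,4]);q=P[l==i]
    x,e=fitL(q[:,:2]);print(f,s[i],x.round(4),'err',round(e,2),'z',np.median(q[:,2]).round(4));return x
E
python3 - <<'E'
from h import *
fitz('w1',(.42,.58,.07,.25),.014,.03)
fitz('w1',(.44,.62,-.24,-.08),.011,.03)
E
```

```text
w1 [ 271  160   66   60 1244] [5.151000e-01 1.510000e-01 1.724311e+02] err 0.26 z 0.021
w1 [  38  164   53   80 1348] [ 0.5209 -0.1581 40.7406] err 0.31 z 0.0166
```

```bash
python3 - <<'E'
from h import *
plan(.50,-.18,.22,40.7,turn=8.3)
E
```

```text
n 17 from [0.4999 0.1587 0.3562] [-1.799e+02 -1.000e-01  1.797e+02] D [ 1.000e-01 -3.387e+02 -1.362e+02]
-0.1,-19.9,8,-0.01,0,8.18
-3,-19.7,8.1,-0.01,0,8.18
-5.7,-19.1,8,-0.01,0,8.18
-8.4,-18,8.1,-0.01,0,8.18
-10.9,-16.7,8,-0.01,0,8.18
-13.1,-15,8,-0.01,0,8.18
-15.2,-12.9,8,-0.01,0,8.18
-16.8,-10.7,8.1,-0.01,0,8.18
-18.2,-8.2,8,-0.01,0,8.18
-19.1,-5.5,8,-0.01,0,8.18
-19.7,-2.7,8,-0.01,0,8.18
-20,0.1,8,-0.01,0,8.18
-19.7,3,8.1,-0.01,0,8.18
-19.1,5.7,8,-0.01,0,8.18
-18,8.3,8,-0.01,0,8.18
-16.7,10.9,8,-0.01,0,8.18
-15,13.1,8.1,-0.01,0,8.18
```

servo_tool(commands=[0, -20, 8, 0, 0, 8.18, -3, -19.7, 8, 0, 0, 8.18, -5.7, -19.1, 8, 0, 0, 8.18, -8.4, -18, 8, 0, 0, 8.18, -10.9, -16.7, 8, 0, 0, 8.18, -13.1, -15, 8, 0, 0, 8.18, -15.2, -12.9, 8, 0, 0, 8.18, -16.8, -10.7, 8, 0, 0, 8.18, -18.2, -8.2, 8, 0, 0, 8.18, -19.1, -5.5, 8, 0, 0, 8.18])

```text
time_s: 3.0
tool_pos: [0.5009, -0.0367, 0.2778]
tool_rot: [179.9, -0.0, 98.0]
force: [0.4, 0.1, 0.7]
grip_width: 0.0874
```

servo_tool(commands=[-19.7, -2.7, 8, 0, 0, 8.18, -20, 0, 8, 0, 0, 8.18, -19.7, 3, 8, 0, 0, 8.18, -19.1, 5.7, 8, 0, 0, 8.18, -18, 8.3, 8, 0, 0, 8.18, -16.7, 10.9, 8, 0, 0, 8.18, -15, 13.1, 8, 0, 0, 8.18, 0, 0, 0, 0, 0, 0, 0, 0, 0, 0, 0, 0], jaw=44)

```text
time_s: 3.9
tool_pos: [0.502, -0.1755, 0.2218]
tool_rot: [-180.0, -0.0, 41.2]
force: [-0.1, -0.0, -0.6]
grip_width: 0.0445
```

```bash
python3 - <<'E'
from h import *
im,d,o=shot('wrist','w2');print(o['time_s'],o['tool_pos'],o['tool_rot'],o['qpos'].round(0))
fitz('w2',(.44,.62,-.24,-.08),.011,.03)
try: fitz('w2',(.4,.62,-.38,-.25),.011,.03)
except Exception as e: print(e)
E
```

```text
3.9 [ 0.50201798 -0.17553152  0.22182098] [-1.79970288e+02 -4.19190366e-02  4.11539109e+01] [-17.   4.  36. 101.  -2.  76. -30.]
w2 [ 264  124   82   82 2288] [ 0.5205 -0.1594 39.4046] err 0.13 z 0.017
w2 [372 260  76   5 308] [  0.4982  -0.2738 216.4754] err 45.54 z 0.0162
```

View pics/w2.png

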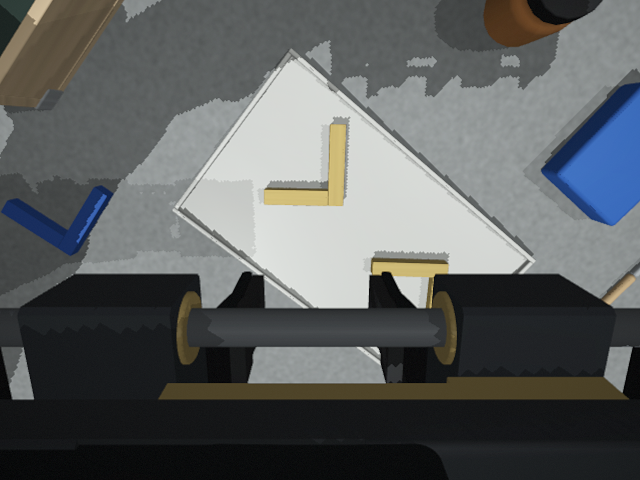

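```bash
python3 - <<'E'
from h import *
plan(.536,-.167,.09,40,step=35)
E
```

```text
n 4 from [ 0.5023 -0.175   0.222 ] [-1.80e+02 -1.00e-01  4.12e+01] D [  33.7    8.  -132. ]
7.6,4.1,33,-0,-0.02,0.3
7.7,4,33,-0,-0.02,0.3
7.7,3.9,33,-0,-0.02,0.3
7.7,4,33,-0,-0.02,0.3
```

servo_tool(commands=[7.7, 4, 33, 0, 0, 0.3, 7.7, 4, 33, 0, 0, 0.3, 7.7, 4, 33, 0, 0, 0.3, 7.7, 4, 33, 0, 0, 0.3, 0, 0, 0, 0, 0, 0, 0, 0, 0, 0, 0, 0, 0, 0, 0, 0, 0, 0])

```text
time_s: 4.65
tool_pos: [0.5367, -0.169, 0.0917]
tool_rot: [179.9, -0.1, 39.8]
force: [0.5, 0.1, 0.6]
grip_width: 0.044
```

```bash
python3 - <<'E'
from h import *
im,d,o=shot('wrist','w3');print(o['time_s'],o['tool_pos'],o['tool_rot'],o['qpos'].round(0))
fitz('w3',(.44,.62,-.24,-.08),.011,.03,rmax=400)
E
```

```text
4.65 [ 0.53666273 -0.16898054  0.09167618] [ 1.79879771e+02 -1.38713982e-01  3.98318484e+01] [-16.  15.  35. 106. -10.  62. -27.]
w3 [ 211  176  117  118 4362] [ 0.5227 -0.1579 38.0907] err 1.65 z 0.017
```

View pics/w3.png

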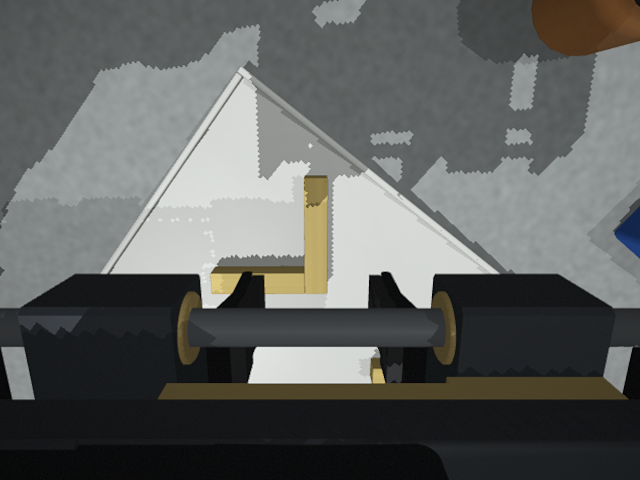

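servo_tool(commands=[4, 0, 25, 0, 0, 0, 0, 0, 25, 0, 0, 0, 0, 0, 20, 0, 0, 0, 0, 0, 10, 0, 0, 0, 0, 0, 4, 0, 0, 0, 0, 0, 0, 0, 0, 0, 0, 0, 0, 0, 0, 0])

```text
time_s: 5.4
tool_pos: [0.5394, -0.1668, 0.0068]
tool_rot: [179.9, -0.1, 39.8]
force: [0.4, -0.2, 0.9]
grip_width: 0.0438
```

servo_tool(commands=[0, 0, 0, 0, 0, 0, 0, 0, 0, 0, 0, 0, 0, 0, 0, 0, 0, 0, 0, 0, 0, 0, 0, 0, 0, 0, 0, 0, 0, 0], jaw=5, newtons=35)

```text
time_s: 5.9
tool_pos: [0.5386, -0.1666, 0.0057]
tool_rot: [180.0, -0.0, 39.8]
force: [0.0, 0.1, 1.1]
grip_width: 0.0135
```

servo_tool(commands=[0, 0, -10, 0, 0, 0, 0, 0, -30, 0, 0, 0, 0, 0, -45, 0, 0, 0, 0, 0, -45, 0, 0, 0, 0, 0, -45, 0, 0, 0, 0, 0, -20, 0, 0, 0, 0, 0, 0, 0, 0, 0, 0, 0, 0, 0, 0, 0])

```text
time_s: 6.7
tool_pos: [0.5378, -0.1662, 0.1998]
tool_rot: [-179.9, 0.0, 39.8]
force: [0.0, 0.2, -2.9]
grip_width: 0.0137
```

```bash
cat >> h.py <<'E'
def held(f):
    o=monitor.get_obs();im,d,o=shot('wrist',f);P=cloud('wrist',d,dict(tool_pos=np.zeros(3),tool_rot=[0,0,0]))
    hsv=cv2.cvtColor(im,cv2.COLOR_RGB2HSV)
    m=(d>0)&(P[...,2]>-.03)&(P[...,2]<.012)&(np.abs(P[...,1])<.07)&(P[...,0]>-.06)&(P[...,0]<.08)&(hsv[...,0]>15)&(hsv[...,0]<32)&(hsv[...,1]>70)
    q=P[m]; print(len(q),np.percentile(q[:,2],[5,25,50,75,95]).round(4)); 
    v,u=np.where(m);print('px',u.min(),u.max(),v.min(),v.max()); print('P min max',q.min(0).round(4),q.max(0).round(4))
    return q,im,o
E
python3 - <<'E'
from h import *
q,im,o=held('w4');print(o['time_s'],o['tool_pos'],o['tool_rot'],o['qpos'].round(0),o['force'],o['grip_width'])
E
```

```text
4757 [-0.0124 -0.0118 -0.0114 -0.0109 -0.0101]
px 269 364 208 380
P min max [-0.0325 -0.0174 -0.0294] [ 0.04    0.016  -0.0008]
6.7 [ 0.5378161  -0.16622414  0.19984988] [-1.79942820e+02  1.71304454e-02  3.97690408e+01] [-18.   9.  36.  99.  -6.  74. -31.] [ 0.03610442  0.24925089 -2.91782341] 0.013714152346795018
```

View pics/w4.png

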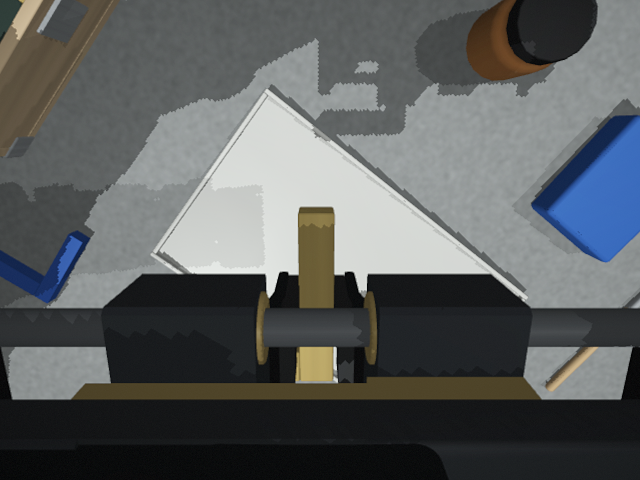

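```bash
python3 - <<'E'
from h import *
plan(.455,.14,.24,-7.6,step=36)
E
```

```text
n 9 from [ 0.5372 -0.1661  0.1988] [-1.799e+02  1.000e-01  3.980e+01] D [-82.2 306.1  41.2]
14.7,-32,-4.5,-0.01,0.02,5.26
11.8,-33.2,-4.6,-0.01,0.02,5.26
8.6,-34.1,-4.5,-0.01,0.02,5.26
5.5,-34.8,-4.5,-0.01,0.02,5.26
2.2,-35.2,-4.6,-0.01,0.02,5.26
-1,-35.2,-4.5,-0.01,0.02,5.26
-4.1,-35,-4.6,-0.01,0.02,5.26
-7.4,-34.4,-4.5,-0.01,0.02,5.26
-10.5,-33.6,-4.6,-0.01,0.02,5.26
```

servo_tool(commands=[14.7, -32, -9, 0, 0, 5.26, 11.8, -33.2, -9, 0, 0, 5.26, 8.6, -34.1, -9, 0, 0, 5.26, 5.5, -34.8, -5, 0, 0, 5.26, 2.2, -35.2, -4, 0, 0, 5.26, -1, -35.2, -2, 0, 0, 5.26, -4.1, -35, -2, 0, 0, 5.26, -7.4, -34.4, 0, 0, 0, 5.26, -10.5, -33.6, 0, 0, 0, 5.26, 0, 0, 0, 0, 0, 0])

```text
time_s: 7.75
tool_pos: [0.4529, 0.145, 0.2379]
tool_rot: [180.0, 0.3, -7.2]
force: [-1.1, 0.3, -2.2]
grip_width: 0.0137
```

servo_tool(commands=[0, 0, 0, 0, 0, 0, 0, 0, 0, 0, 0, 0])

```text
time_s: 7.95
tool_pos: [0.4558, 0.1382, 0.2391]
tool_rot: [179.9, 0.1, -7.6]
force: [0.4, -0.3, -2.7]
grip_width: 0.0137
```

```bash
python3 - <<'E'
from h import *
im,d,o=shot('wrist','w5');print(o['time_s'],o['tool_pos'],o['tool_rot'],o['qpos'].round(0))
fitz('w5',(.42,.58,.07,.25),.014,.03,rmax=400)
P=cloud('wrist',d,o);m=(d>0)&(P[...,2]>.065)&(P[...,2]<.083)&(P[...,1]>.0)&(P[...,1]<.33)&(P[...,0]<.75);q=P[m];print(np.percentile(q[:,0],[1,99]),np.percentile(q[:,1],[1,99]))
E
```

```text
7.95 [0.45577498 0.13823255 0.23909929] [ 1.79876815e+02  1.16144728e-01 -7.62596226e+00] [ -39.   -4.   18.  106.    1.   78. -119.]
w5 [ 270  112   81   81 2312] [5.168000e-01 1.499000e-01 1.723748e+02] err 0.12 z 0.021
[0.41103424 0.62853733] [0.06199146 0.27328695]
```

View pics/w5.png

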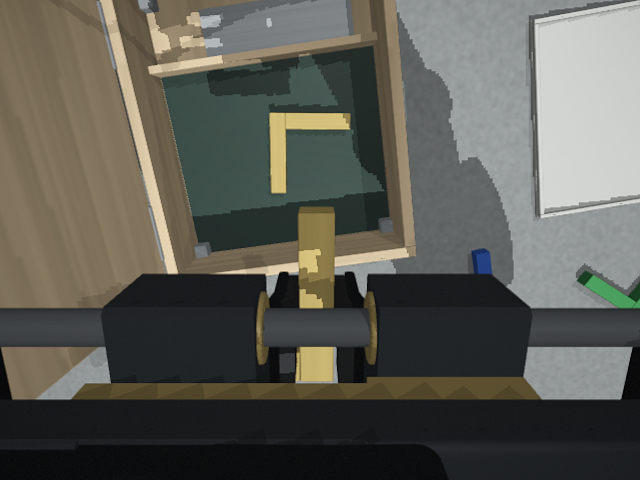

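```bash
python3 - <<'E'
from h import *
plan(.5228,.1334,.10,-7.6,step=36)
E
```

```text
n 5 from [0.456  0.1381 0.2395] [ 1.799e+02  1.000e-01 -7.700e+00] D [  66.8   -4.7 -139.5]
13.4,-0.9,27.9,0.02,0.02,-0.01
13.4,-0.9,27.8,0.02,0.02,-0.01
13.4,-0.8,27.9,0.02,0.02,-0.01
13.4,-0.9,27.9,0.02,0.02,-0.01
13.3,-0.8,27.9,0.02,0.02,-0.01
```

servo_tool(commands=[13.4, -0.9, 28, 0, 0, 0, 13.4, -0.9, 28, 0, 0, 0, 13.4, -0.9, 28, 0, 0, 0, 13.4, -0.9, 28, 0, 0, 0, 13.4, -0.8, 28, 0, 0, 0, 0, 0, 20, 0, 0, 0, 0, 0, 20, 0, 0, 0, 0, 0, 10, 0, 0, 0, 0, 0, 10, 0, 0, 0, 0, 0, 5, 0, 0, 0])

```text
time_s: 9.0
tool_pos: [0.5232, 0.1347, 0.0351]
tool_rot: [180.0, 0.0, -7.6]
force: [0.1, 0.2, -2.6]
grip_width: 0.0134
```

servo_tool(commands=[0, 0, 0, 0, 0, 0, 0, 0, 0, 0, 0, 0, 0, 0, 0, 0, 0, 0])

```text
time_s: 9.3
tool_pos: [0.5238, 0.1354, 0.0365]
tool_rot: [-179.9, -0.1, -7.6]
force: [0.1, 0.1, -2.4]
grip_width: 0.0134
```

servo_tool(commands=[-1, 2, 4, 0, 0, 0, 0, 0, 4, 0, 0, 0, 0, 0, 1, 0, 0, 0, 0, 0, 1, 0, 0, 0, 0, 0, 1, 0, 0, 0, 0, 0, 0, 0, 0, 0])

```text
time_s: 9.9
tool_pos: [0.5219, 0.1334, 0.0245]
tool_rot: [180.0, 0.0, -7.6]
force: [-0.4, 0.1, -2.7]
grip_width: 0.0139
```

servo_tool(commands=[0, 0, 0.5, 0, 0, 0, 0, 0, 0, 0, 0, 0])

```text
time_s: 10.1
tool_pos: [0.522, 0.1334, 0.0241]
tool_rot: [-180.0, -0.0, -7.6]
force: [0.0, -0.1, -2.2]
grip_width: 0.0137
```

servo_tool(commands=[0, 0, 0.5, 0, 0, 0, 0, 0, 0.3, 0, 0, 0, 0, 0, 0, 0, 0, 0])

```text
time_s: 10.4
tool_pos: [0.5221, 0.1333, 0.0236]
tool_rot: [-180.0, -0.0, -7.6]
force: [-1.0, 0.6, 1.4]
grip_width: 0.0136
```

servo_tool(commands=[0, 0, 0, 0, 0, 0, 0, 0, 0, 0, 0, 0, 0, 0, 0, 0, 0, 0], jaw=32)

```text
time_s: 10.7
tool_pos: [0.5222, 0.1334, 0.0235]
tool_rot: [-180.0, -0.0, -7.6]
force: [-0.6, 0.3, 0.1]
grip_width: 0.0283
```

servo_tool(commands=[0, 0, -5, 0, 0, 0, 0, 0, -15, 0, 0, 0, 0, 0, -35, 0, 0, 0, -10, 0, -45, 0, 0, 0, -15, 0, -45, 0, 0, 0, -20, 0, -45, 0, 0, 0, -20, 0, -20, 0, 0, 0, 0, 0, 0, 0, 0, 0, 0, 0, 0, 0, 0, 0])

```text
time_s: 11.6
tool_pos: [0.4578, 0.1419, 0.2342]
tool_rot: [-179.9, -0.1, -7.6]
force: [1.3, -0.0, -0.3]
grip_width: 0.0322
```

```bash
python3 - <<'E'
from h import *
im,d,o=shot('wrist','w6');print(o['time_s'],o['tool_pos'],o['tool_rot'],o['qpos'].round(0))
fitz('w6',(.42,.58,.07,.25),.03,.043,rmax=400)
plan(.50,-.30,.22,129,turn=8.4)
E
```

```text
11.6 [0.45781545 0.14185266 0.23422645] [-1.79912701e+02 -1.15188928e-01 -7.55335837e+00] [ -40.   -4.   19.  106.    1.   77. -119.]
w6 [ 243   85   83   87 2486] [5.139000e-01 1.519000e-01 3.523467e+02] err 0.11 z 0.035
n 17 from [0.4576 0.1415 0.2331] [-180.    -0.    -7.6] D [  42.4 -441.5  -13.1]
5.9,25.4,0.8,0,-0,-8.03
2.3,26,0.7,0,-0,-8.03
-1.4,26,0.8,0,-0,-8.03
-4.9,25.7,0.8,0,-0,-8.03
-8.5,24.6,0.7,0,-0,-8.03
-11.9,23.2,0.8,0,-0,-8.03
-15,21.4,0.8,0,-0,-8.03
-17.9,19,0.7,0,-0,-8.03
-20.3,16.4,0.8,0,-0,-8.03
-22.4,13.3,0.8,0,-0,-8.03
-24,10.2,0.8,0,-0,-8.03
-25.3,6.6,0.7,0,-0,-8.03
-25.9,3,0.8,0,-0,-8.03
-26.1,-0.5,0.8,0,-0,-8.03
-25.7,-4.3,0.7,0,-0,-8.03
-24.9,-7.8,0.8,0,-0,-8.03
-23.6,-11.1,0.8,0,-0,-8.03
```

View pics/w6.png

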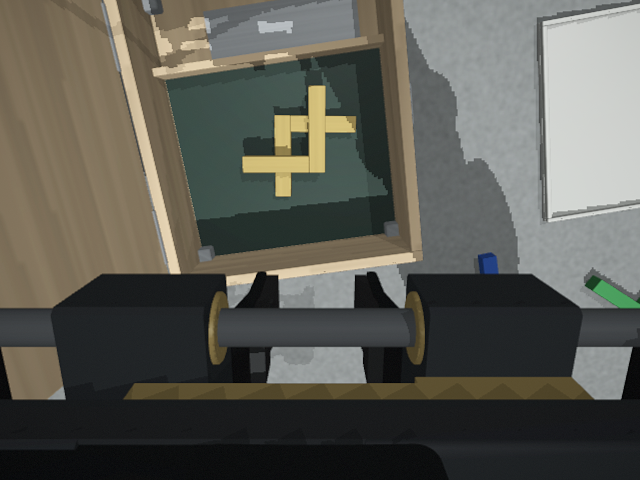

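The first angle lies crosswise on the base, about 3.5 mm off centre (image (300,140)). Now the second one.

servo_tool(commands=[5.9, 25.4, 0.8, 0, 0, -8.03, 2.3, 26, 0.8, 0, 0, -8.03, -1.4, 26, 0.8, 0, 0, -8.03, -4.9, 25.7, 0.8, 0, 0, -8.03, -8.5, 24.6, 0.8, 0, 0, -8.03, -11.9, 23.2, 0.8, 0, 0, -8.03, -15, 21.4, 0.8, 0, 0, -8.03, -17.9, 19, 0.8, 0, 0, -8.03, -20.3, 16.4, 0.8, 0, 0, -8.03, -22.4, 13.3, 0.8, 0, 0, -8.03])

```text
time_s: 12.65
tool_pos: [0.4819, -0.1196, 0.2237]
tool_rot: [-179.9, 0.1, 73.0]
force: [0.5, -0.7, -0.0]
grip_width: 0.0323
```

servo_tool(commands=[-24, 10.2, 0.8, 0, 0, -8.03, -25.3, 6.6, 0.8, 0, 0, -8.03, -25.9, 3, 0.8, 0, 0, -8.03, -26.1, -0.5, 0.8, 0, 0, -8.03, -25.7, -4.3, 0.8, 0, 0, -8.03, -24.9, -7.8, 0.8, 0, 0, -8.03, -23.6, -11.1, 0.8, 0, 0, -8.03, 0, 0, 0, 0, 0, 0, 0, 0, 0, 0, 0, 0, 0, 0, 0, 0, 0, 0], jaw=44)

```text
time_s: 13.65
tool_pos: [0.5, -0.2986, 0.2186]
tool_rot: [-179.9, -0.1, 128.9]
force: [-0.1, -0.2, -0.4]
grip_width: 0.0443
```

```bash
python3 - <<'E'
from h import *
im,d,o=shot('wrist','w7');print(o['time_s'],o['tool_pos'],o['tool_rot'],o['qpos'].round(0))
x=fitz('w7',(.4,.62,-.38,-.22),.011,.03)
a=np.radians(x[2]);g=x[:2]+np.array([[np.cos(a),-np.sin(a)],[np.sin(a),np.cos(a)]])@[.009,-.016]
print(g);plan(*g,.06,x[2])
E
```

```text
13.65 [ 0.50002815 -0.29862315  0.21864389] [-1.79947963e+02 -9.61674356e-02  1.28900922e+02] [-12.  13.  47.  95. -10.  77.  75.]
w7 [ 270  162   79   80 2204] [  0.5098  -0.3013 129.4105] err 0.13 z 0.017
[ 0.51643261 -0.28413985]
n 5 from [ 0.5002 -0.2984  0.219 ] [-1.80e+02 -1.00e-01  1.29e+02] D [  16.2   14.2 -159. ]
0.1,4.3,31.8,-0,-0.01,-0.09
0.2,4.3,31.8,-0,-0.01,-0.09
0.1,4.4,31.8,-0,-0.01,-0.09
0.1,4.3,31.8,-0,-0.01,-0.09
0.2,4.3,31.8,-0,-0.01,-0.09
```

View pics/w7.png

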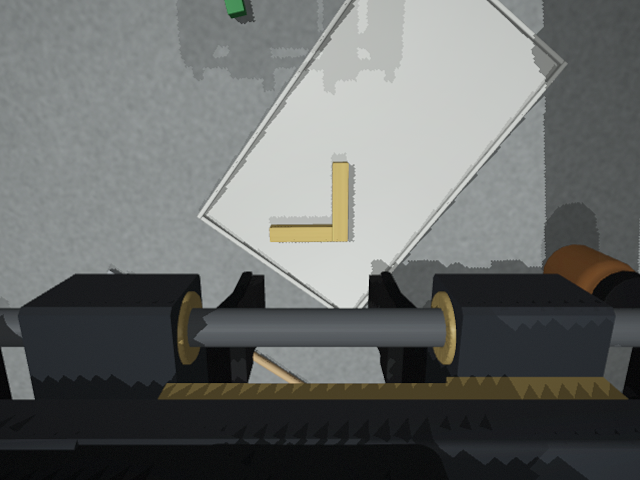

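servo_tool(commands=[0.1, 4.3, 32, 0, 0, -0.1, 0.1, 4.3, 32, 0, 0, -0.1, 0.1, 4.3, 32, 0, 0, -0.1, 0.1, 4.3, 32, 0, 0, -0.1, 0.1, 4.3, 31, 0, 0, -0.1, 0, 0, 0, 0, 0, 0, 0, 0, 0, 0, 0, 0, 0, 0, 0, 0, 0, 0])

```text
time_s: 14.5
tool_pos: [0.5176, -0.2862, 0.0627]
tool_rot: [179.9, 0.2, 129.4]
force: [0.5, 0.3, -0.1]
grip_width: 0.0437
```

```bash
python3 - <<'E'
from h import *
plan(.5164,-.2841,.0063,129.4)
im,d,o=shot('wrist','w8');print(o['time_s'])
E
```

```text
n 2 from [ 0.5176 -0.2862  0.0627] [179.9   0.2 129.4] D [ -1.2   2.1 -56.4]
1.3,0.2,28.2,0.05,0.08,0.02
1.2,0.1,28.2,0.05,0.08,0.02
14.5
```

View pics/w8.png

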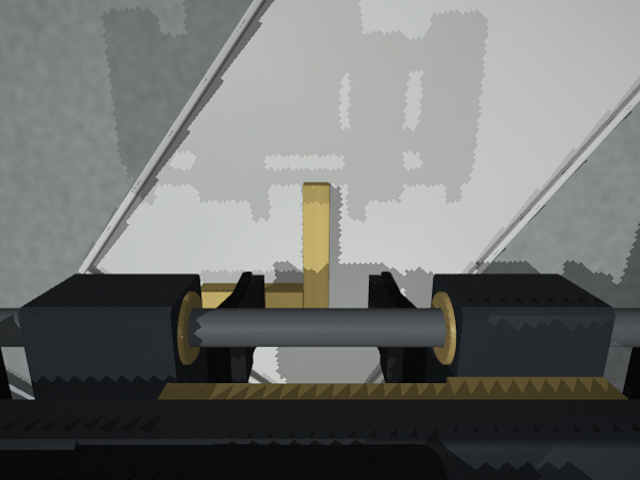

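servo_tool(commands=[2, 0, 25, 0, 0, 0, 0, 0, 20, 0, 0, 0, 0, 0, 8, 0, 0, 0, 0, 0, 3, 0, 0, 0, 0, 0, 0, 0, 0, 0, 0, 0, 0, 0, 0, 0])

```text
time_s: 15.15
tool_pos: [0.5161, -0.2846, 0.0058]
tool_rot: [179.9, 0.1, 129.4]
force: [0.1, 0.6, 0.4]
grip_width: 0.0442
```

servo_tool(commands=[0, 0, 0, 0, 0, 0, 0, 0, 0, 0, 0, 0, 0, 0, 0, 0, 0, 0, 0, 0, 0, 0, 0, 0, 0, 0, 0, 0, 0, 0], jaw=5, newtons=35)

```text
time_s: 15.65
tool_pos: [0.5153, -0.284, 0.0047]
tool_rot: [180.0, 0.0, 129.4]
force: [-1.1, 0.6, 0.4]
grip_width: 0.0136
```

servo_tool(commands=[0, 0, -10, 0, 0, 0, 0, 0, -30, 0, 0, 0, 0, 0, -45, 0, 0, 0, 0, 0, -45, 0, 0, 0, 0, 0, -45, 0, 0, 0, 0, 0, -30, 0, 0, 0, 0, 0, 0, 0, 0, 0, 0, 0, 0, 0, 0, 0])

```text
time_s: 16.45
tool_pos: [0.515, -0.2839, 0.2098]
tool_rot: [180.0, -0.0, 129.4]
force: [0.7, 0.2, -3.0]
grip_width: 0.0137
```

```bash
python3 - <<'E'
from h import *
q,im,o=held('w9');print(o['time_s'],o['tool_pos'],o['tool_rot'],o['force'],o['grip_width'])
plan(.57,.17,.24,172.4,step=38)
E
```

```text
4793 [-0.0133 -0.0127 -0.0123 -0.0119 -0.0109]
px 269 364 210 382
P min max [-0.0334 -0.0156 -0.0299] [ 0.0391  0.0179 -0.0006]
16.45 [ 0.51497476 -0.28393848  0.20975483] [ 1.79956751e+02 -4.06602465e-03  1.29431034e+02] [ 0.65450565  0.2242888  -3.01592529] 0.013665111427770951
n 13 from [ 0.5144 -0.2834  0.2085] [-1.800e+02 -1.000e-01  1.294e+02] D [ 55.6 453.4  31.5]
24.2,25.5,-2.4,0,-0.01,-3.3
22.7,26.8,-2.4,0,-0.01,-3.3
21.2,28.1,-2.4,0,-0.01,-3.3
19.5,29.2,-2.4,0,-0.01,-3.3
17.7,30.3,-2.4,0,-0.01,-3.3
16,31.3,-2.4,0,-0.01,-3.3
14.2,32.2,-2.4,0,-0.01,-3.3
12.3,32.9,-2.4,0,-0.01,-3.3
10.4,33.6,-2.4,0,-0.01,-3.3
8.4,34.1,-2.4,0,-0.01,-3.3
6.4,34.5,-2.5,0,-0.01,-3.3
4.5,34.9,-2.4,0,-0.01,-3.3
2.4,35,-2.4,0,-0.01,-3.3
```

View pics/w9.png

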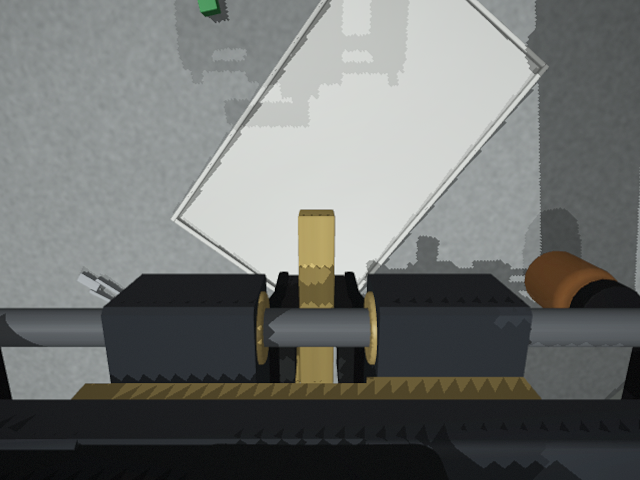

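```bash
python3 - <<'E'
from h import *
plan(.5088,.1657,.2,172.4,step=38)
E
```

```text
n 12 from [ 0.5144 -0.2834  0.2085] [-1.800e+02 -1.000e-01  1.294e+02] D [ -5.6 449.1  -8.5]
29.2,23.4,0.8,0,-0.01,-3.58
27.7,25.2,0.7,0,-0.01,-3.58
26,26.9,0.7,0,-0.01,-3.58
24.4,28.4,0.8,0,-0.01,-3.58
22.5,29.9,0.7,0,-0.01,-3.58
20.5,31.3,0.7,0,-0.01,-3.58
18.6,32.5,0.8,0,-0.01,-3.58
16.6,33.6,0.7,0,-0.01,-3.58
14.4,34.5,0.7,0,-0.01,-3.58
12.2,35.4,0.7,0,-0.01,-3.58
10,36.1,0.8,0,-0.01,-3.58
7.7,36.6,0.7,0,-0.01,-3.58
```

servo_tool(commands=[29.2, 23.4, 0, 0, 0, -3.58, 27.7, 25.2, 0, 0, 0, -3.58, 26, 26.9, 0, 0, 0, -3.58, 24.4, 28.4, 0, 0, 0, -3.58, 22.5, 29.9, 0, 0, 0, -3.58, 20.5, 31.3, 0, 0, 0, -3.58, 18.6, 32.5, 0, 0, 0, -3.58, 16.6, 33.6, 0, 0, 0, -3.58, 14.4, 34.5, 0, 0, 0, -3.58, 12.2, 35.4, 0, 0, 0, -3.58])

```text
time_s: 17.5
tool_pos: [0.5088, 0.0914, 0.2073]
tool_rot: [-179.9, -0.2, 165.4]
force: [0.6, -0.4, -2.6]
grip_width: 0.0137
```

servo_tool(commands=[10, 36.1, 0, 0, 0, -3.58, 7.7, 36.6, 0, 0, 0, -3.58, 0, 0, 0, 0, 0, 0, 0, 0, 20, 0, 0, 0, 0, 0, 30, 0, 0, 0, 0, 0, 30, 0, 0, 0, 0, 0, 10, 0, 0, 0, 0, 0, 0, 0, 0, 0])

```text
time_s: 18.3
tool_pos: [0.5076, 0.1639, 0.117]
tool_rot: [-179.8, -0.3, 172.4]
force: [0.5, 1.2, -1.9]
grip_width: 0.0136
```

```bash
python3 - <<'E'
from h import *
plan(.5088,.1657,.045,172.4,step=16)
E
```

```text
n 5 from [0.5076 0.1639 0.117 ] [-179.8   -0.3  172.4] D [  1.2   1.8 -72. ]
-0.3,0.4,14.4,-0.04,-0.06,-0.01
-0.2,0.5,14.4,-0.04,-0.06,-0.01
-0.3,0.4,14.4,-0.04,-0.06,-0.01
-0.2,0.4,14.4,-0.04,-0.06,-0.01
-0.2,0.4,14.4,-0.04,-0.06,-0.01
```

servo_tool(commands=[0, 0, 20, 0, 0, 0, 0, 0, 20, 0, 0, 0, 0, 0, 16, 0, 0, 0, 0, 0, 8, 0, 0, 0, 0, 0, 5, 0, 0, 0, 0, 0, 0, 0, 0, 0, 0, 0, 0, 0, 0, 0, 0, 0, 0, 0, 0, 0])

```text
time_s: 19.1
tool_pos: [0.5104, 0.1653, 0.0516]
tool_rot: [179.9, 0.1, 172.4]
force: [-0.0, -0.2, -3.0]
grip_width: 0.0137
```

```bash
python3 - <<'E'
from h import *
plan(.5088,.1657,.039,172.4,step=16)
print(monitor.get_obs()['force'])
E
```

```text
n 1 from [0.5104 0.1653 0.0516] [1.799e+02 1.000e-01 1.724e+02] D [ -1.6   0.4 -12.6]
1.6,0.1,12.6,0.06,0.08,-0
[-0.00699087 -0.16678239 -3.00345712]
```

servo_tool(commands=[1.5, 0, 5, 0, 0, 0, 0, 0, 5, 0, 0, 0, 0, 0, 2, 0, 0, 0, 0, 0, 0.5, 0, 0, 0, 0, 0, 0.5, 0, 0, 0, 0, 0, 0, 0, 0, 0, 0, 0, 0, 0, 0, 0])

```text
time_s: 19.8
tool_pos: [0.5083, 0.1653, 0.0378]
tool_rot: [180.0, 0.0, 172.4]
force: [-0.3, 0.1, -2.8]
grip_width: 0.0135
```

servo_tool(commands=[0, 0, 0.5, 0, 0, 0, 0, 0, 0.4, 0, 0, 0, 0, 0, 0, 0, 0, 0])

```text
time_s: 20.1
tool_pos: [0.5082, 0.1653, 0.0368]
tool_rot: [180.0, 0.0, 172.4]
force: [-0.1, -0.4, -2.0]
grip_width: 0.0139
```

servo_tool(commands=[0, 0, 0.4, 0, 0, 0, 0, 0, 0, 0, 0, 0])

```text
time_s: 20.3
tool_pos: [0.5082, 0.1653, 0.0367]
tool_rot: [180.0, 0.0, 172.4]
force: [-1.4, 0.3, 0.6]
grip_width: 0.014
```

servo_tool(commands=[0, 0, 0, 0, 0, 0, 0, 0, 0, 0, 0, 0, 0, 0, 0, 0, 0, 0], jaw=30)

```text
time_s: 20.6
tool_pos: [0.5085, 0.1654, 0.0366]
tool_rot: [180.0, 0.0, 172.4]
force: [0.4, -0.4, 0.1]
grip_width: 0.0272
```

servo_tool(commands=[0, 0, -5, 0, 0, 0, 0, 0, -15, 0, 0, 0, 0, 0, -35, 0, 0, 0, 0, 0, -45, 0, 0, 0, -15, 0, -45, 0, 0, 0, -20, 0, -45, 0, 0, 0, -15, 0, -10, 0, 0, 0, 0, 0, 0, 0, 0, 0, 0, 0, 0, 0, 0, 0])

```text
time_s: 21.5
tool_pos: [0.5571, 0.1585, 0.2364]
tool_rot: [-180.0, -0.0, 172.4]
force: [-0.1, 0.3, -0.5]
grip_width: 0.0303
```

```bash
python3 - <<'E'
from h import *
im,d,o=shot('wrist','w10');print(o['time_s'],o['tool_pos'],o['tool_rot'],o['qpos'].round(0))
fitz('w10',(.42,.58,.07,.25),.043,.06,rmax=400)
P=cloud('wrist',d,o);m=(d>0)&(P[...,2]>.066)&(P[...,2]<.082)&(P[...,0]>.39)&(P[...,0]<.68)&(P[...,1]>.03)&(P[...,1]<.31);m[270:]=0
q=P[m];print(np.percentile(q[:,0],[1,99]),np.percentile(q[:,1],[1,99]))
shot('scene','s10')
E
```

```text
21.5 [0.55706731 0.15847246 0.23637355] [-1.79995656e+02 -4.21373027e-02  1.72374550e+02] [-42.  10.  26.  93.  -4.  78.  68.]
w10 [ 241  105   85   88 2667] [5.171000e-01 1.498000e-01 1.722711e+02] err 0.11 z 0.049
[0.40958898 0.61202376] [0.06261627 0.27332789]
```

View pics/w10.png

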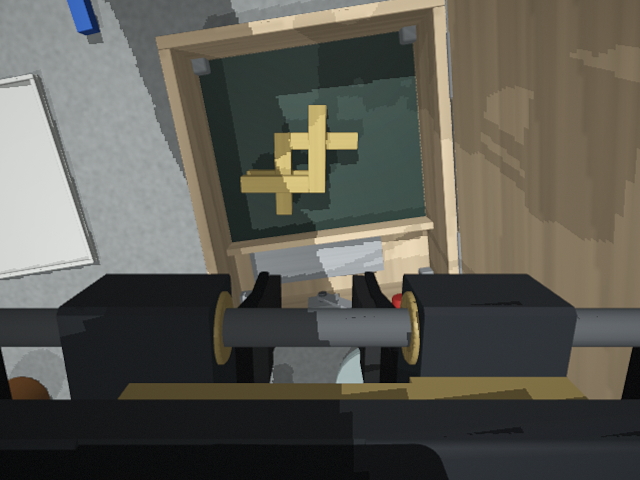

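The pile stands centred: the top angle fits at (0.517, 0.150, 172.3°) with its top at z ≈ 49 mm. Next is the knee. I'll tilt the tool 35° towards the hinge and poke the knob with closed fingers.

```bash
cat >> h.py <<'E'
def planR(t,yaw,tilt,step=40,turn=8.2):
    """tool down at yaw, then turned by tilt about tool y"""
    o=monitor.get_obs();p=np.array(o['tool_pos']);R=Ro.from_euler('xyz',o['tool_rot'],degrees=True)
    T=Ro.from_euler('xyz',[180,0,yaw],degrees=True)*Ro.from_rotvec([0,tilt,0],degrees=True);t=np.array(t)
    rv=(R.inv()*T).as_rotvec(degrees=True);D=(t-p)*1000
    n=int(max(1,np.ceil(np.linalg.norm(D)/step),np.ceil(np.abs(rv).max()/turn)))
    cp=p*1000;cr=R
    print('n',n,'from',p.round(4),np.round(o['tool_rot'],1),'D',D.round(1),'axes',T.as_matrix().round(2).tolist())
    for i in range(1,n+1):
        s=cr.inv().apply(p*1000+D*i/n-cp).round(1);r=(rv/n).round(2);print(','.join(f'{v:g}' for v in [*s,*r]))
        cp=cp+cr.apply(s);cr=cr*Ro.from_rotvec(r,degrees=True)
E
python3 - <<'E'
from h import *
planR([.618,.165,.20],90,35)
E
```

```text
n 10 from [0.5561 0.1587 0.2351] [-179.9   -0.2  172.4] D [ 61.9   6.3 -35.1] axes [[0.0, 1.0, 0.0], [0.82, -0.0, 0.57], [0.57, 0.0, -0.82]]
-6.1,1.4,3.5,-2.53,2.86,7.96
-5.9,2.2,3.3,-2.53,2.86,7.96
-5.8,2.8,3,-2.53,2.86,7.96
-5.6,3.4,3,-2.53,2.86,7.96
-5.1,4.1,2.8,-2.53,2.86,7.96
-4.6,4.6,2.8,-2.53,2.86,7.96
-4.2,5.2,2.8,-2.53,2.86,7.96
-3.5,5.5,2.8,-2.53,2.86,7.96
-2.9,5.8,3,-2.53,2.86,7.96
-2.2,6.1,3,-2.53,2.86,7.96
```

View pics/s10.png

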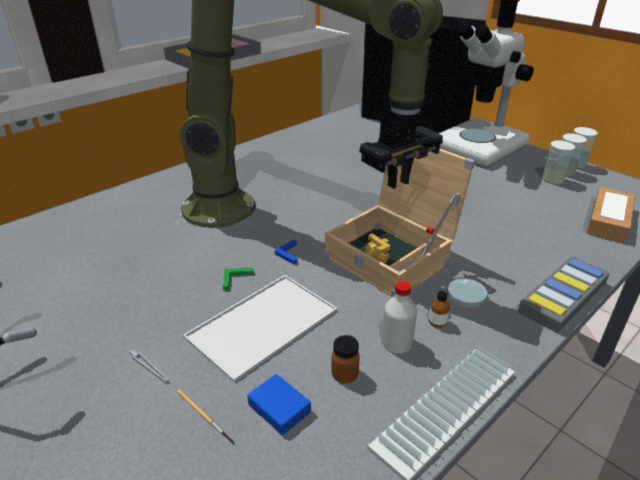

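servo_tool(commands=[-6.1, 1.4, 3.5, -2.53, 2.86, 7.96, -5.9, 2.2, 3.3, -2.53, 2.86, 7.96, -5.8, 2.8, 3, -2.53, 2.86, 7.96, -5.6, 3.4, 3, -2.53, 2.86, 7.96, -5.1, 4.1, 2.8, -2.53, 2.86, 7.96, -4.6, 4.6, 2.8, -2.53, 2.86, 7.96, -4.2, 5.2, 2.8, -2.53, 2.86, 7.96, -3.5, 5.5, 2.8, -2.53, 2.86, 7.96, -2.9, 5.8, 3, -2.53, 2.86, 7.96, -2.2, 6.1, 3, -2.53, 2.86, 7.96], jaw=0)

```text
time_s: 22.6
tool_pos: [0.6188, 0.1658, 0.2002]
tool_rot: [179.3, -34.4, 92.1]
force: [-0.4, -0.9, 0.8]
grip_width: 0.0005
```

servo_tool(commands=[0, 0, 0, 0, 0, 0, 0, 0, 0, 0, 0, 0])

```text
time_s: 22.8
tool_pos: [0.6186, 0.166, 0.201]
tool_rot: [179.1, -34.3, 92.8]
force: [0.1, 0.5, -0.6]
grip_width: 0.0005
```

```bash
python3 - <<'E'
from h import *
planR([.618,.1975,.142],90,35)
im,d,o=shot('wrist','w11');print(o['time_s'],o['qpos'].round(0))
P=cloud('wrist',d,o);hs=cv2.cvtColor(im,cv2.COLOR_RGB2HSV)
red=(d>0)&((hs[...,0]<6)|(hs[...,0]>174))&(hs[...,1]>150)&(hs[...,2]>70)&(P[...,2]>.08)&(P[...,2]<.15)
v,u=np.where(red);q=P[red];print(len(u),u.min(),u.max(),v.min(),v.max());print(q.mean(0),np.percentile(q,[3,97],axis=0))
E
```

```text
n 2 from [0.6186 0.166  0.201 ] [179.1 -34.3  92.8] D [ -0.6  31.5 -59. ] axes [[0.0, 1.0, 0.0], [0.82, -0.0, 0.57], [0.57, 0.0, -0.82]]
-3.6,-0.1,33.2,-0.33,0.36,1.15
-3.8,-0.2,33.3,-0.33,0.36,1.15
22.8 [-27.  21.  35.  94. -47.  79.  23.]
688 317 348 237 260
[0.6283104  0.21398626 0.12000505] [[0.61897961 0.20858976 0.11440546]
 [0.63806266 0.22125506 0.12260785]]
```

View pics/w11.png

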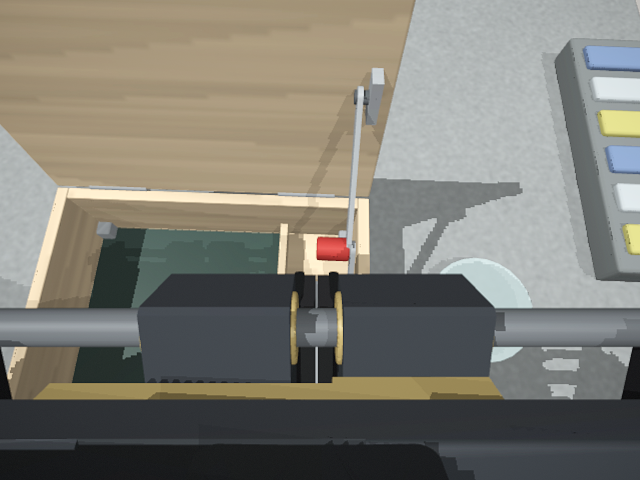

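servo_tool(commands=[-3.6, 1.5, 33, -0.33, 0.36, 1.15, -3.8, 2, 33, -0.33, 0.36, 1.15, 0, 0, 0, 0, 0, 0, 0, 0, 0, 0, 0, 0])

```text
time_s: 23.25
tool_pos: [0.6227, 0.198, 0.1436]
tool_rot: [179.9, -35.0, 90.1]
force: [0.7, 0.9, 0.9]
grip_width: 0.0006
```

```bash
python3 - <<'E'
from h import *
planR([.622,.2119,.1216],90,35)
im,d,o=shot('wrist','w12')
E
```

```text
n 1 from [0.6227 0.198  0.1436] [179.9 -35.   90.1] D [ -0.7  13.9 -22. ] axes [[0.0, 1.0, 0.0], [0.82, -0.0, 0.57], [0.57, 0.0, -0.82]]
-1.2,-0.8,26,0.05,-0.01,0.05
```

View pics/w12.png

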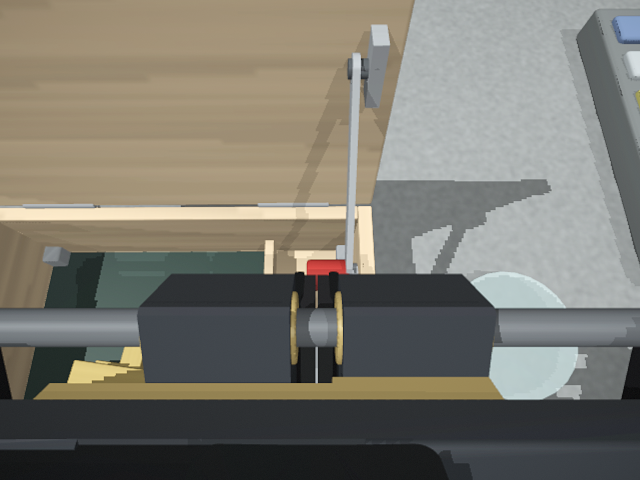

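servo_tool(commands=[-1, 0, 10, 0, 0, 0, 0, 0, 8, 0, 0, 0, 0, 0, 5, 0, 0, 0, 1, 0, 5, 0, 0, 0, 1, 0, 4, 0, 0, 0])

```text
time_s: 23.8
tool_pos: [0.6231, 0.216, 0.1171]
tool_rot: [179.9, -35.0, 89.9]
force: [0.0, -2.0, 1.1]
grip_width: 0.0003
```

servo_tool(commands=[1.2, 0, 5, 0, 0, 0, 1.2, 0, 5, 0, 0, 0, 0, 0, 0, 0, 0, 0])

```text
time_s: 24.1
tool_pos: [0.6233, 0.2242, 0.1103]
tool_rot: [179.9, -35.0, 89.9]
force: [0.3, -1.1, -1.0]
grip_width: 0.0003
```

servo_tool(commands=[1, 0, 5, 0, 0, 0, 1, 0, 5, 0, 0, 0, 1, 0, 5, 0, 0, 0, 1, 0, 4, 0, 0, 0, 0, 0, 0, 0, 0, 0, 0, 0, 0, 0, 0, 0])

```text
time_s: 24.7
tool_pos: [0.6242, 0.2357, 0.0971]
tool_rot: [179.8, -34.9, 89.8]
force: [-0.8, -6.9, 1.7]
grip_width: 0.0004
```

```bash
python3 - <<'E'
from h import *
shot('scene','s13');shot('side','d13')
a=cv2.imread('pics/s13.png')[130:300,310:480];b=cv2.imread('pics/d13.png')[120:270,230:350]
cv2.imwrite('pics/crop13.png',np.hstack([cv2.resize(a,(400,400),interpolation=2),cv2.resize(b,(320,400),interpolation=2)]))
E
```

```text
(no output)
```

View pics/crop13.png

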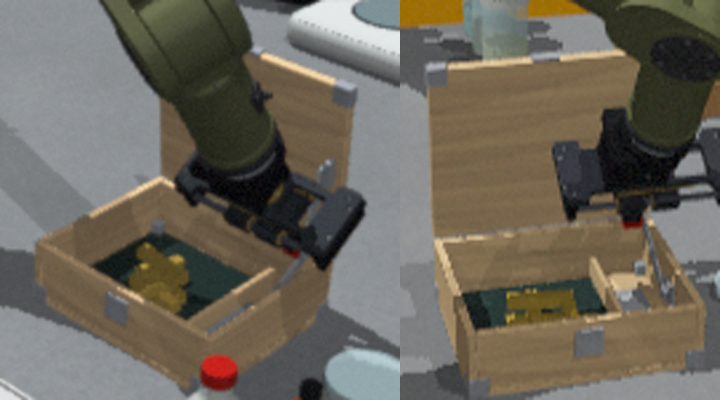

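servo_tool(commands=[0, 0, -10, 0, 0, 0, 0, 0, -20, 0, 0, 0, 0, 0, -30, 0, 0, 0, 0, 0, -30, 0, 0, 0, 0, 0, 0, 0, 0, 0, 0, 0, 0, 0, 0, 0])

```text
time_s: 25.4
tool_pos: [0.6236, 0.1862, 0.1729]
tool_rot: [179.8, -35.1, 89.9]
force: [-0.7, 1.3, -0.3]
grip_width: 0.0006
```

```bash
python3 - <<'E'
from h import *
im,d,o=shot('wrist','w14')
P=cloud('wrist',d,o);hs=cv2.cvtColor(im,cv2.COLOR_RGB2HSV)
red=(d>0)&((hs[...,0]<6)|(hs[...,0]>174))&(hs[...,1]>150)&(hs[...,2]>70)&(P[...,2]>.05)&(P[...,2]<.15)
q=P[red];print(o['tool_pos'],len(q),q.mean(0))
m=(d>0)&(P[...,2]>.1)&(P[...,2]<.4)&(P[...,0]>.42)&(P[...,0]<.62)&(P[...,1]>.2);m[270:]=0
L=P[m];V=np.linalg.svd(L-L.mean(0),full_matrices=False)[2];print('lid n',V[2],L.mean(0)); n=V[2]*np.sign(V[2][2]); print('theta',np.arctan2(abs(V[2][1]),n[2]*1), 'vs', np.degrees(np.arctan2(V[2][2],V[2][1])))
E
```

```text
[0.62364829 0.18623775 0.17285497] 679 [0.62776747 0.23640597 0.09324312]
lid n [-0.00601245  0.99284435  0.11926416] [0.55713414 0.25664827 0.20461924]
theta 1.4512454344341992 vs 6.849761569290761
```

View pics/w14.png

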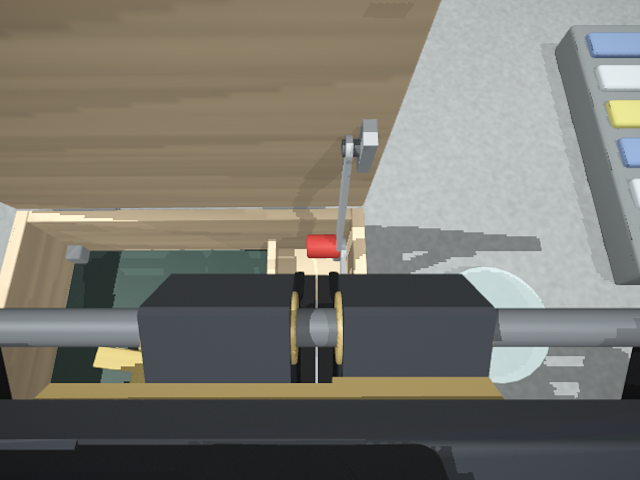

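```bash
python3 - <<'E'
from h import *
planR([.57,.18,.38],90,0,step=45)
E
```

```text
n 5 from [0.6227 0.1872 0.1716] [179.9 -35.1  89.9] D [-52.7  -7.2 208.4] axes [[0.0, 1.0, 0.0], [1.0, -0.0, -0.0], [0.0, 0.0, -1.0]]
22.8,-10.5,-35,0.02,-7.02,-0.02
18.3,-10.5,-37.4,0.02,-7.02,-0.02
13.6,-10.5,-39.5,0.02,-7.02,-0.02
8.7,-10.5,-40.8,0.02,-7.02,-0.02
3.7,-10.5,-41.5,0.02,-7.02,-0.02
```

servo_tool(commands=[22.8, -10.5, -35, 0, -7.02, 0, 18.3, -10.5, -37.4, 0, -7.02, 0, 13.6, -10.5, -39.5, 0, -7.02, 0, 8.7, -10.5, -40.8, 0, -7.02, 0, 3.7, -10.5, -41.5, 0, -7.02, 0, 35, -8, 0, 0, 0, 0, 35, -8, 0, 0, 0, 0, 35, -8, 0, 0, 0, 0, 30, -8, 0, 0, 0, 0, 0, 0, 0, 0, 0, 0])

```text
time_s: 26.45
tool_pos: [0.5347, 0.3226, 0.3767]
tool_rot: [-179.8, 0.0, 90.5]
force: [0.3, -0.9, -1.2]
grip_width: 0.0002
```

```bash
python3 - <<'E'
from h import *
planR([.537,.315,.255],90,0)
im,d,o=shot('side','d15');print(o['qpos'].round(0))
E
```

```text
n 4 from [0.5347 0.3226 0.3767] [-179.8    0.    90.5] D [   2.3   -7.6 -121.7] axes [[0.0, 1.0, 0.0], [1.0, -0.0, -0.0], [0.0, 0.0, -1.0]]
-1.9,0.7,30.4,-0.05,0.01,0.12
-1.9,0.6,30.5,-0.05,0.01,0.12
-1.9,0.6,30.4,-0.05,0.01,0.12
-1.9,0.6,30.4,-0.05,0.01,0.12
[-59.  15.  33.  72.  -8.  95. -27.]
```

View pics/d15.png

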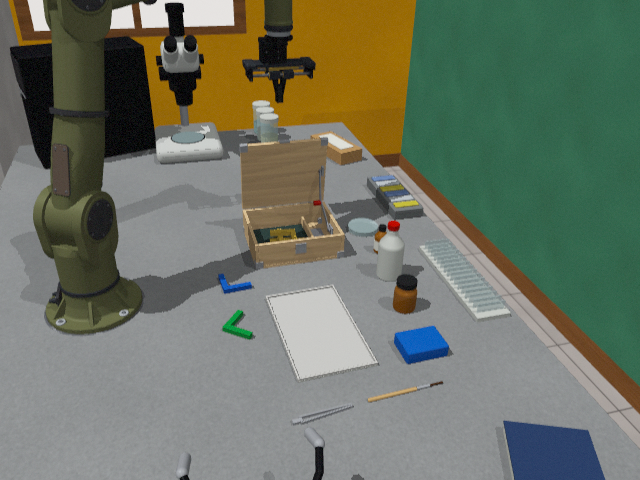

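servo_tool(commands=[-1.9, 0.7, 31, 0, 0, 0, -1.9, 0.6, 31, 0, 0, 0, -1.9, 0.6, 30, 0, 0, 0, -1.9, 0.6, 30, 0, 0, 0, 0, 0, 0, 0, 0, 0, 0, 0, 0, 0, 0, 0])

```text
time_s: 27.1
tool_pos: [0.5412, 0.3064, 0.2575]
tool_rot: [180.0, 0.1, 89.8]
force: [0.1, 0.3, -0.5]
grip_width: 0.0008
```

```bash
python3 - <<'E'
from h import *
o=monitor.get_obs();print(o['tool_pos'],o['tool_rot'])
H=np.array([.272,.0755]);r=.18;t=.011
def tcp(th): return np.array([H[0]-r*np.cos(th)+t*np.sin(th)+.0095,H[1]+r*np.sin(th)+t*np.cos(th)])
for th in np.arange(1.45,-.001,-.05): print(round(th,2),(tcp(th)*1000).round(1), ((tcp(th)-tcp(th+.05))*1000*[1,-1]).round(1))
E
```

```text
[0.54124941 0.3063665  0.25749137] [1.79979317e+02 1.12225403e-01 8.97804569e+01]
1.45 [270.7 255.5] [-9.   0.3]
1.4 [261.7 254.8] [-9.   0.8]
1.35 [252.8 253.5] [-8.9  1.2]
1.3 [243.9 251.9] [-8.9  1.7]
1.25 [235.2 249.8] [-8.8  2.1]
1.2 [226.5 247.3] [-8.7  2.5]
1.15 [218.  244.3] [-8.5  3. ]
1.1 [209.7 240.9] [-8.4  3.4]
1.05 [201.5 237.1] [-8.2  3.8]
1.0 [193.5 232.9] [-8.   4.2]
0.95 [185.7 228.3] [-7.8  4.6]
0.9 [178.2 223.3] [-7.5  5. ]
0.85 [171. 218.] [-7.3  5.3]
0.8 [164.  212.3] [-7.   5.7]
0.75 [157.3 206.2] [-6.7  6. ]
0.7 [150.9 199.9] [-6.4  6.4]
0.65 [144.9 193.2] [-6.1  6.7]
0.6 [139.2 186.2] [-5.7  7. ]
0.55 [133.8 179. ] [-5.4  7.3]
0.5 [128.8 171.5] [-5.   7.5]
0.45 [124.2 163.7] [-4.6  7.8]
0.4 [120.  155.7] [-4.2  8. ]
0.35 [116.2 147.6] [-3.8  8.2]
0.3 [112.8 139.2] [-3.4  8.4]
0.25 [109.8 130.7] [-3.   8.5]
0.2 [107.3 122. ] [-2.5  8.6]
0.15 [105.2 113.3] [-2.1  8.8]
0.1 [103.5 104.4] [-1.7  8.9]
0.05 [102.3  95.5] [-1.2  8.9]
-0.0 [101.5  86.5] [-0.8  9. ]
```

servo_tool(commands=[-12, 0, 1, 0, 0, 0, -12, 0, 1, 0, 0, 0, -9, 0, 0, 0, 0, 0, -9, 0, 0.5, 0, 0, 0, -9, 0, 1, 0, 0, 0, -9, 0, 1.5, 0, 0, 0, -9, 0, 2, 0, 0, 0, -9, 0, 2, 0, 0, 0, -9, 0, 2.5, 0, 0, 0, -8.5, 0, 3, 0, 0, 0])

```text
time_s: 28.1
tool_pos: [0.5407, 0.2106, 0.2424]
tool_rot: [180.0, 0.1, 89.8]
force: [0.3, 1.1, -0.0]
grip_width: 0.0001
```

servo_tool(commands=[0, 0, 0, 0, 0, 0])

```text
time_s: 28.2
tool_pos: [0.5406, 0.2091, 0.2422]
tool_rot: [-180.0, 0.2, 89.7]
force: [-1.0, -0.0, -0.9]
grip_width: 0.0002
```

```bash
cat >> h.py <<'E'
def lid(f,n='scene'):
    im,d,o=shot(n,f);P=cloud(n,d,o);return im,P,o
E
python3 - <<'E'
from h import *
o=monitor.get_obs();print(o['tool_pos'],o['force'])
shot('scene','s16');shot('side','d16')
a=cv2.imread('pics/s16.png')[80:300,280:500];b=cv2.imread('pics/d16.png')[70:290,200:400]
cv2.imwrite('pics/crop16.png',np.hstack([cv2.resize(a,(400,400),interpolation=2),cv2.resize(b,(364,400),interpolation=2)]))
E
```

```text
[0.54064812 0.20914208 0.24224728] [-0.97575379 -0.02074255 -0.92089056]
```

View pics/crop16.png

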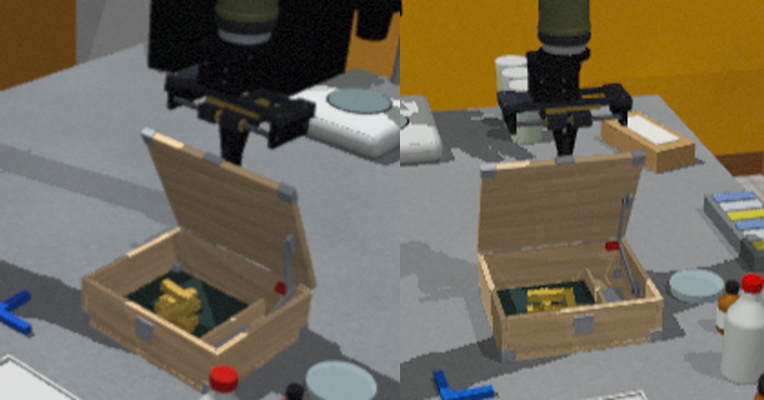

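servo_tool(commands=[-8.2, 0, 4, 0, 0, 0, -8, 0, 4.2, 0, 0, 0, -7.8, 0, 4.6, 0, 0, 0, -7.5, 0, 5, 0, 0, 0, -7.3, 0, 5.3, 0, 0, 0, -7, 0, 5.7, 0, 0, 0, -6.7, 0, 6, 0, 0, 0, -6.4, 0, 6.4, 0, 0, 0])

```text
time_s: 29.1
tool_pos: [0.541, 0.1516, 0.2014]
tool_rot: [179.9, 0.1, 89.8]
force: [1.4, 0.6, 0.2]
grip_width: 0.0006
```

servo_tool(commands=[-6.1, 0, 6.7, 0, 0, 0, -5.7, 0, 7, 0, 0, 0, -5.4, 0, 7.3, 0, 0, 0, -5, 0, 7.5, 0, 0, 0, -4.6, 0, 7.8, 0, 0, 0, -4.2, 0, 8, 0, 0, 0, 0, 0, 0, 0, 0, 0])

```text
time_s: 29.8
tool_pos: [0.5399, 0.1204, 0.1561]
tool_rot: [-179.9, 0.1, 89.8]
force: [0.6, -0.9, -0.6]
grip_width: 0.0007
```

```bash
python3 - <<'E'
from h import *
o=monitor.get_obs();print(o['tool_pos'],o['force'])
shot('scene','s17');shot('side','d17')
a=cv2.imread('pics/s17.png')[80:300,280:500];b=cv2.imread('pics/d17.png')[70:290,200:400]
cv2.imwrite('pics/crop17.png',np.hstack([cv2.resize(a,(400,400),interpolation=2),cv2.resize(b,(364,400),interpolation=2)]))
E
```

```text
[0.53987724 0.12036642 0.15610482] [ 0.61882829 -0.85061438 -0.63050463]
```

View pics/crop17.png

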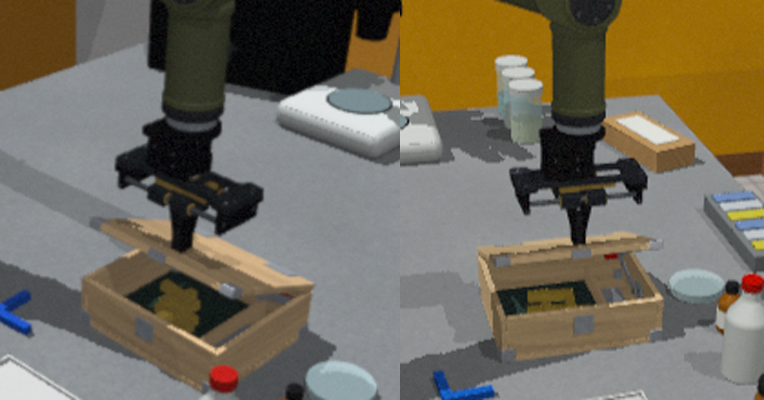

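Lid at about 0.4 rad, pile intact. I'll keep lowering.

servo_tool(commands=[-4, 0, 8, 0, 0, 0, -3.5, 0, 8, 0, 0, 0, -3, 0, 8, 0, 0, 0, -2.5, 0, 8, 0, 0, 0, -2, 0, 8, 0, 0, 0, -1.5, 0, 8, 0, 0, 0, -1, 0, 7, 0, 0, 0, -1, 0, 7, 0, 0, 0, 0, 0, 3, 0, 0, 0, 0, 0, 2, 0, 0, 0])

```text
time_s: 30.9
tool_pos: [0.5408, 0.1029, 0.0903]
tool_rot: [179.9, 0.1, 89.8]
force: [-0.6, -0.5, -0.1]
grip_width: 0.0007
```

servo_tool(commands=[0, 0, 1, 0, 0, 0, 0, 0, 1, 0, 0, 0, 0, 0, 0, 0, 0, 0])

```text
time_s: 31.2
tool_pos: [0.541, 0.1029, 0.0888]
tool_rot: [179.9, 0.1, 89.8]
force: [-0.2, 0.7, -0.3]
grip_width: 0.0005
```

servo_tool(commands=[0, 0, 1, 0, 0, 0, 0, 0, 1, 0, 0, 0, 0, 0, 1, 0, 0, 0, 0, 0, 0, 0, 0, 0])

```text
time_s: 31.6
tool_pos: [0.541, 0.1029, 0.0869]
tool_rot: [179.9, 0.0, 89.8]
force: [-3.6, 0.3, 8.6]
grip_width: 0.0005
```

servo_tool(commands=[0, 0, 1, 0, 0, 0, 0, 0, 0.5, 0, 0, 0, 0, 0, 0, 0, 0, 0])

```text
time_s: 31.9
tool_pos: [0.5411, 0.1029, 0.0868]
tool_rot: [180.0, -0.0, 89.8]
force: [-7.3, -2.0, 18.6]
grip_width: 0.0006
```

servo_tool(commands=[0, 0, -3, 0, 0, 0, 0, 0, -10, 0, 0, 0, 0, 0, -30, 0, 0, 0, 0, 0, -40, 0, 0, 0, -20, 0, -40, 0, 0, 0, -20, 0, -40, 0, 0, 0, 0, 0, 0, 0, 0, 0, 0, 0, 0, 0, 0, 0])

```text
time_s: 32.7
tool_pos: [0.5411, 0.0627, 0.2483]
tool_rot: [179.8, -0.0, 89.7]
force: [-0.1, -0.0, -1.3]
grip_width: 0.0001
```

```bash
python3 - <<'E'
from h import *
im,d,o=shot('wrist','w18');print(o['time_s'],o['tool_pos'],o['force'])
P=cloud('wrist',d,o);m=(d>0)&(P[...,2]>.07)&(P[...,2]<.13)&(P[...,0]>.42)&(P[...,0]<.65)&(P[...,1]>.07)&(P[...,1]<.26);m[265:]=0
q=P[m];A=np.c_[q[:,:2],np.ones(len(q))];c=np.linalg.lstsq(A,q[:,2],rcond=None)[0];print(len(q),'slope',c,q.mean(0))
shot('scene','s18');a=cv2.imread('pics/s18.png')[80:420,120:560]
cv2.imwrite('pics/crop18.png',cv2.resize(a,(760,587)))
E
```

```text
32.7 [0.54110144 0.06267649 0.24834163] [-1.08155153e-01 -3.19000870e-04 -1.27228958e+00]
63408 slope [0.00017587 0.00064499 0.0853839 ] [0.53480012 0.150219   0.08557485]
```

View pics/crop18.png

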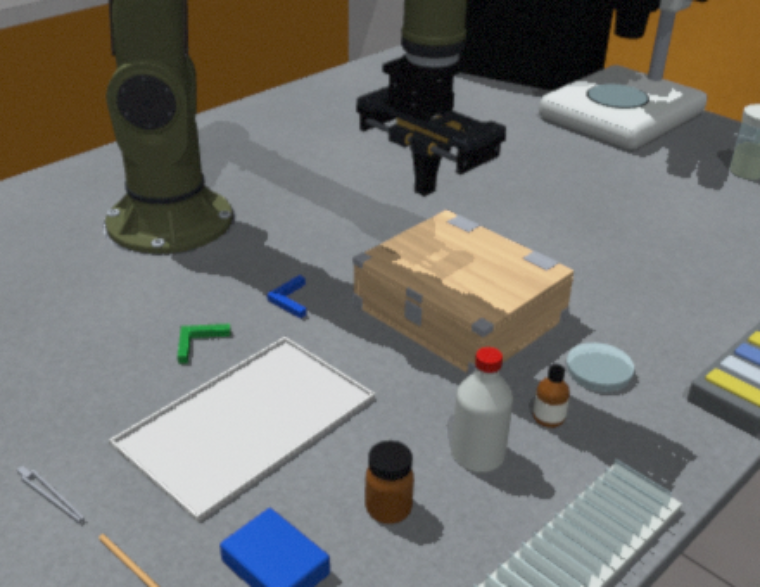

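The lid is shut flat: its slope is 0.0006 rad, and the top reads 85.6 mm against 86 mm nominal. The arm is clear, so I'm handing in.

```bash
python3 -c "
from h import *
print(env.sign_off())"
```

```text
the job is handed in; nothing more can be done
None
```

Both brass angles are in the chest, piled crosswise on the base angle. The stay is broken, the lid is shut, and the job is handed in at about 33 s of the allowed 72 s. No verdict is reported on hand-in.

- **Pile:** I set each angle down until the wrist felt light contact, then let go. The wrist camera put the three origins within about 4 mm of one another seen from above, each turned half a turn to the one beneath within about 0.1°. The first angle's top face read 35 mm above the bench and the second's 49 mm, close to the 36 and 50 mm expected. I last saw the pile standing with the lid at about 0.4 rad; I could not check it once the lid was shut.
- **Stay:** I pushed the red knee about 35 mm towards the hinge with the closed fingers. That also drew the lid in to about 1.45 rad, and it stayed there.
- **Lid:** I lowered it at about 0.5 rad/s until it met a firm stop. Its top is flat to under 0.001 rad and reads 85.6 mm, against 86 mm for shut.
- **Bench:** the other things look unmoved in the last picture, including the blue and green look-alikes.

The scene and side cameras disagreed with the arm by 3–6 mm, so I placed by the wrist camera and the poses at which the angles were gripped.

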